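Click-test the store's retractable markers

TASK

Test every retractable marker standing in the wooden rack by pushing its button all the way in and letting go. Drop each marker whose button stays in, tip down, into a tube of its own in the four-tube metal holder, and put each one whose button springs back out into the empty blue bin beside the rack. Leave the other things on the bench where they are.

Things in the scene. Friction and masses are not known exactly. Their poses are not given: they have to be found in the camera images.
- marker_a: a chunky retractable marker, one of up to six that look alike (some are absent): round grey barrel 24 mm across and 120 mm long, the lowest 22 mm tapering to a 12 mm blunt tip, rubber band near the tip, steel push button at the other end; 30 to 90 g. Origin: centre of the tip's end; z runs along the barrel to the button. It starts upright, tip down, in one of the rack's pockets
- marker_a_button (a joint): its push button, 15 mm across, 12 mm travel: 0 as found (16 mm out of the barrel, top face 136 mm from the tip), 0.012 fully in. A good one resists with 3 N, snaps over at half way and stays fully in; pushed less, it pops back to 0. A faulty one needs up to 4.8 N and springs back to about 0.004 (12 mm out). 9 N against the stop is plenty
- marker_b: a chunky retractable marker, one of up to six that look alike (some are absent): round grey barrel 24 mm across and 120 mm long, the lowest 22 mm tapering to a 12 mm blunt tip, rubber band near the tip, steel push button at the other end; 30 to 90 g. Origin: centre of the tip's end; z runs along the barrel to the button. It starts upright, tip down, in one of the rack's pockets
- marker_b_button (a joint): its push button, 15 mm across, 12 mm travel: 0 as found (16 mm out of the barrel, top face 136 mm from the tip), 0.012 fully in. A good one resists with 3 N, snaps over at half way and stays fully in; pushed less, it pops back to 0. A faulty one needs up to 4.8 N and springs back to about 0.004 (12 mm out). 9 N against the stop is plenty
- marker_c: a chunky retractable marker, one of up to six that look alike (some are absent): round grey barrel 24 mm across and 120 mm long, the lowest 22 mm tapering to a 12 mm blunt tip, rubber band near the tip, steel push button at the other end; 30 to 90 g. Origin: centre of the tip's end; z runs along the barrel to the button. It starts upright, tip down, in one of the rack's pockets
- marker_c_button (a joint): its push button, 15 mm across, 12 mm travel: 0 as found (16 mm out of the barrel, top face 136 mm from the tip), 0.012 fully in. A good one resists with 3 N, snaps over at half way and stays fully in; pushed less, it pops back to 0. A faulty one needs up to 4.8 N and springs back to about 0.004 (12 mm out). 9 N against the stop is plenty
- marker_d: a chunky retractable marker, one of up to six that look alike (some are absent): round grey barrel 24 mm across and 120 mm long, the lowest 22 mm tapering to a 12 mm blunt tip, rubber band near the tip, steel push button at the other end; 30 to 90 g. Origin: centre of the tip's end; z runs along the barrel to the button. It starts upright, tip down, in one of the rack's pockets
- marker_d_button (a joint): its push button, 15 mm across, 12 mm travel: 0 as found (16 mm out of the barrel, top face 136 mm from the tip), 0.012 fully in. A good one resists with 3 N, snaps over at half way and stays fully in; pushed less, it pops back to 0. A faulty one needs up to 4.8 N and springs back to about 0.004 (12 mm out). 9 N against the stop is plenty
- marker_e: a chunky retractable marker, one of up to six that look alike (some are absent): round grey barrel 24 mm across and 120 mm long, the lowest 22 mm tapering to a 12 mm blunt tip, rubber band near the tip, steel push button at the other end; 30 to 90 g. Origin: centre of the tip's end; z runs along the barrel to the button. It starts upright, tip down, in one of the rack's pockets
- marker_e_button (a joint): its push button, 15 mm across, 12 mm travel: 0 as found (16 mm out of the barrel, top face 136 mm from the tip), 0.012 fully in. A good one resists with 3 N, snaps over at half way and stays fully in; pushed less, it pops back to 0. A faulty one needs up to 4.8 N and springs back to about 0.004 (12 mm out). 9 N against the stop is plenty
- marker_f: a chunky retractable marker, one of up to six that look alike (some are absent): round grey barrel 24 mm across and 120 mm long, the lowest 22 mm tapering to a 12 mm blunt tip, rubber band near the tip, steel push button at the other end; 30 to 90 g. Origin: centre of the tip's end; z runs along the barrel to the button. It starts upright, tip down, in one of the rack's pockets
- marker_f_button (a joint): its push button, 15 mm across, 12 mm travel: 0 as found (16 mm out of the barrel, top face 136 mm from the tip), 0.012 fully in. A good one resists with 3 N, snaps over at half way and stays fully in; pushed less, it pops back to 0. A faulty one needs up to 4.8 N and springs back to about 0.004 (12 mm out). 9 N against the stop is plenty
- rack: plywood block, fixed, 130 (x) by 195 (y) by 52 mm high, with six square pockets 26.5 mm wide and 40 mm deep (floor 12 mm above the table) in two rows of three, 65 mm apart in x (at -32.5 and +32.5) and y (at -65, 0, +65). Origin: centre of the underside. A standing marker's barrel shows for 80 mm above the block, the end of the barrel 132 mm above the table
- holder: aluminium marker holder, loose, 0.7 kg, stands on the table: base plate 200 (x) by 90 (y) by 6 mm carrying four separate upright square tubes in a row along x, each 32 mm wide inside, 40 mm outside, 64 mm tall, at x = -69, -23, +23, +69 mm; rims 70 mm above the table, a marker stands on the base plate inside. Empty at the start. Origin: centre of the underside
- bin: open-topped blue storage bin, loose, 0.6 kg, stands empty on the table: 220 (x) by 160 (y) by 80 mm high, walls and floor 5 mm, for the faulty markers. Origin: centre of the underside
- tape_roll: roll of tape lying flat, 90 mm across, 25 mm high, a bystander, to be left where it is; origin: centre of the underside
- carton: closed carton 80 by 120 by 60 mm high, a bystander, to be left where it is; origin: centre of the underside
- jar: jar with black cap, 60 mm across, 75 mm high, a bystander, to be left where it is; origin: centre of the underside
- bearing: steel bearing ring lying flat, 56 mm across, 16 mm high, a bystander, to be left where it is; origin: centre of the underside
- wrench: wrench lying flat, 170 mm long, a bystander, to be left where it is
- tape_measure: closed tape measure, 62 by 34 by 58 mm high, a bystander, to be left where it is; origin: centre of the underside

How it is judged:
At the end, for the whole second after the job is handed in: Each marker whose button stays in: pressed 9.5 mm or more, upright within 0.3 rad, tip within 16 mm of the holder's underside in a tube. Each other: clicked (rests 2 to 5.2 mm in), its tip within the bin's walls, at most 100 mm up. All at rest; holder and bin upright (((value of joint marker_a_button above 0.0095 m and angle between marker_a's own z axis and vertical below 0.3 rad and x of marker_a in the frame of holder between -0.095 and 0.095 m and y of marker_a in the frame of holder between -0.02 and 0.02 m and z of marker_a in the frame of holder between 0 and 0.016 m) or (value of joint marker_a_button between 0.002 and 0.0052 m and x of marker_a in the frame of bin between -0.108 and 0.108 m and y of marker_a in the frame of bin between -0.078 and 0.078 m and z of marker_a in the frame of bin between 0 and 0.1 m)) and linear speed of each of marker_a, marker_b, marker_c, marker_d, marker_e, marker_f below 0.03 m/s and ((value of joint marker_b_button above 0.0095 m and angle between marker_b's own z axis and vertical below 0.3 rad and x of marker_b in the frame of holder between -0.095 and 0.095 m and y of marker_b in the frame of holder between -0.02 and 0.02 m and z of marker_b in the frame of holder between 0 and 0.016 m) or (value of joint marker_b_button between 0.002 and 0.0052 m and x of marker_b in the frame of bin between -0.108 and 0.108 m and y of marker_b in the frame of bin between -0.078 and 0.078 m and z of marker_b in the frame of bin between 0 and 0.1 m)) and ((value of joint marker_c_button above 0.0095 m and angle between marker_c's own z axis and vertical below 0.3 rad and x of marker_c in the frame of holder between -0.095 and 0.095 m and y of marker_c in the frame of holder between -0.02 and 0.02 m and z of marker_c in the frame of holder between 0 and 0.016 m) or (value of joint marker_c_button between 0.002 and 0.0052 m and x of marker_c in the frame of bin between -0.108 and 0.108 m and y of marker_c in the frame of bin between -0.078 and 0.078 m and z of marker_c in the frame of bin between 0 and 0.1 m)) and ((value of joint marker_d_button above 0.0095 m and angle between marker_d's own z axis and vertical below 0.3 rad and x of marker_d in the frame of holder between -0.095 and 0.095 m and y of marker_d in the frame of holder between -0.02 and 0.02 m and z of marker_d in the frame of holder between 0 and 0.016 m) or (value of joint marker_d_button between 0.002 and 0.0052 m and x of marker_d in the frame of bin between -0.108 and 0.108 m and y of marker_d in the frame of bin between -0.078 and 0.078 m and z of marker_d in the frame of bin between 0 and 0.1 m)) and ((value of joint marker_e_button above 0.0095 m and angle between marker_e's own z axis and vertical below 0.3 rad and x of marker_e in the frame of holder between -0.095 and 0.095 m and y of marker_e in the frame of holder between -0.02 and 0.02 m and z of marker_e in the frame of holder between 0 and 0.016 m) or (value of joint marker_e_button between 0.002 and 0.0052 m and x of marker_e in the frame of bin between -0.108 and 0.108 m and y of marker_e in the frame of bin between -0.078 and 0.078 m and z of marker_e in the frame of bin between 0 and 0.1 m)) and ((value of joint marker_f_button above 0.0095 m and angle between marker_f's own z axis and vertical below 0.3 rad and x of marker_f in the frame of holder between -0.095 and 0.095 m and y of marker_f in the frame of holder between -0.02 and 0.02 m and z of marker_f in the frame of holder between 0 and 0.016 m) or (value of joint marker_f_button between 0.002 and 0.0052 m and x of marker_f in the frame of bin between -0.108 and 0.108 m and y of marker_f in the frame of bin between -0.078 and 0.078 m and z of marker_f in the frame of bin between 0 and 0.1 m)) and angle between each of holder, bin's own z axis and vertical below 0.1 rad); the robot touches nothing.
It fails at once if one of the other things (tape roll, carton, jar, bearing ring, wrench, tape measure) is shifted by more than 4 cm (distance of any of tape_roll, carton, jar, bearing, wrench, tape_measure from where it was at the start of the episode above 0.04 m).
Of marker_a, marker_b, marker_c, marker_d, marker_e, marker_f only 5 to 6 are there at a start; the rules pass over those that are not, and their reading is None.
At some moment in a run one of holder, bin may be knocked a few centimetres aside while the robot is not near it.
It also fails if it takes over 208 s, if anything falls off the work surface, if the arm or the gripper's body presses on something with over 40 N, if the wrist force passes 120 N, or if a joint passes its speed limit or range.

ROBOT

A 6-joint arm with a two-finger parallel gripper is mounted at the origin on the work surface. World frame = base frame: x ahead of the robot, y to its left, z up, the work surface at z = 0. Lengths are in m, angles in rad, forces in N, time in s.
With the tool pointing down it reaches from about 0.325 to 0.775 m from the base axis. Payload 9.3 kg.
Tool frame: the origin (TCP) lies between the finger pads; the fingertips stand 14 mm ahead of it and the grasp point (between the pads) lies 5 mm behind it (manip.tips_ahead is the distance from the TCP to the fingertips, in m); z points along the fingers, y is the direction in which the jaws open and shut (so a half turn about z gives the same grasp; the last joint's range is limited). The gripper opens to 85 mm and grips with 20 to 120 N. Pads are 22 mm wide; open, the fingers measure 114 mm over their backs; the gripper's body (76 mm by 85 mm) begins 54 mm behind the grasp point. The pads swing forward as they close: fully open they stand 13 mm farther back than shut.
Start: joints at [-0.153, 0.259, 0.021, 1.334, 0, 1.418], TCP at [0.55, -0, 0.245] pointing down, gripper open.
Joint ranges: [-3.04, 3.04], [-0.91, 1.82], [-1.04, 1.36], [-1.92, 1.95], [-1.52, 1.45], [-3.14, 3.14]. Speed limits (rad/s): [2.22, 2.22, 2.79, 3.14, 3.14, 3.14].

INTERFACE

Orientations are given as [roll, pitch, yaw] about the fixed x, y, z axes, in that order (R = Rz(yaw) Ry(pitch) Rx(roll)).
In Python, from station import manip, optics, finder gives the robot as it stands.
- The arm moves only by the shell command python3 -m inch 'ROWS' [FORCE]. ROWS is JSON, a list of rows, each a list of 7 numbers: the turn, a rotation vector about the tool's x, y, z in degrees, then the shift along the tool's x, y, z in m, then the opening, from -1 (shut) to 1 (fully open), so that 0 is half open. In form: [[wx, wy, wz, tx, ty, tz, fingers], ...]. A call has 1 to 12 rows; each row is the pose to reach, as a shift and turn from the pose commanded when the call began, along the tool's axes at that moment; what a row does not reach only later rows make up. A row lasts 1/8 s, in which the tool goes at most 62.5 mm and 10.7 degrees, less where a joint would pass 70% of its speed; a pose out of reach is approached as far as the arm can. A call with a gripper value outside its range is refused whole. The fingers move at their own pace and stop on an object; FORCE is the grip in N (left out, the last holds). Time passes only in rows, so rows that repeat a pose let the fingers close. It gives the time, the measured TCP pose, the force and the opening at its end, in the units of the state.
- manip.state(): the state, without advancing time (a new reading comes with each control period).
- optics.read_camera(name): name is "scene" or "side" or "wrist"; returns a dict with "img" (420x560x3 uint8, red, green, blue), "camera_matrix" (3x3 intrinsics, pixels), "rvec" (rotation vector, rad) and "tvec" (3), from world to camera coordinates, as OpenCV has them; the wrist camera has in their place "tool_from_camera" (4x4, takes a point from camera to tool coordinates, whose origin is the TCP and whose axes are the flange's). Camera axes: x right, y down, z forward; pixel columns grow to the right and rows downward; lengths in m; the calibration is good to about 2 mm. A picture is of the moment at which its call begins: read the wrist's pose just before it. There is no depth.
- manip.close_job(): hands the job in, once; it reports no verdict.
Trained networks look in a picture, given as the dict that the camera call returned (one of the last four; its "shot" number tells which), for a name from the list of things; names that differ only in an ending like _2 or _b are one class to them, and where a whole thing is asked for, a point or a joint stands for the part that bears it (a point fixed in the world has none). Each returns a list of dicts, best first, with "score" (0 to 1); they miss things now and then, are a little off and sometimes report something else, mostly with a low value. They report only what shows in the picture. A call takes as long as a camera call.
- finder.boxes_of(query, picture): "point" ([column, row] in pixels, amid what is visible of it).
- finder.spot_point(query, picture): "point" ([column, row] in pixels: a listed point, or the origin of a listed thing).
The state is a dict: "time_s": time; "joints": joint angles; "joint_vel": joint speeds; "joint_efforts": joint torques, N m; "tcp_pos": TCP position; "tool_rot": TCP orientation; "wrist_force": force on the tool from outside, world axes, zero at the start; "torque": the same for the moment, N m; "grip_width": finger opening in m.
Only numpy, scipy, OpenCV 4.12 (cv2) and the standard library are available. Lean on these libraries where they do the work, as an engineer would, in place of code of your own. Each camera call takes 0.05 s, during which the arm holds its last target.

## Working session

There is one attempt and no reset: what is moved stays moved. The work goes in short steps, Python scripts to look and compute and a shell command to move; the robot and the scene stay as the last step left them, time stands still between calls to the robot, and variables do not carry over. Pictures are saved under pics/ and viewed, and the job is handed in when it is done.

```bash
ls; mkdir -p pics
python3 - <<'E'
from station import manip, optics, finder
import cv2
s=manip.state(); print({k:s[k] for k in s})
for n in ["scene","side","wrist"]:
    p=optics.read_camera(n); cv2.imwrite(f"pics/{n}0.png",p["img"][:,:,::-1])
    print(n,p["camera_matrix"],p.get("rvec"),p.get("tvec"),p.get("tool_from_camera"))
E
```

```text
pics
{'time_s': 0.0, 'joints': array([-1.52608097e-01,  2.59216965e-01,  2.07721576e-02,  1.33372211e+00,
       -5.59984955e-06,  1.41818817e+00]), 'joint_vel': array([ 0.00135761, -0.00099021, -0.00053643, -0.00034459,  0.00069154,
       -0.00035703]), 'joint_efforts': array([-2.65873996e-04, -5.55637658e+01,  3.44536042e+01,  1.31759423e-02,
       -2.94380488e-04,  4.47349430e-05]), 'tcp_pos': array([5.49736926e-01, 2.97274037e-05, 2.44656799e-01]), 'tool_rot': array([-3.14023714e+00, -2.02818048e-04,  1.57079625e+00]), 'wrist_force': array([-0.86401731, -0.28301083,  0.79723348]), 'torque': array([0.01350639, 0.01998411, 0.04356572]), 'grip_width': 0.085384883657172}
scene [[502.2029317    0.         286.04471901]
 [  0.         502.2029317  206.96315175]
 [  0.           0.           1.        ]] [ 1.82964064  1.47558846 -0.70441684] [-0.10603845 -0.2526785   1.61604907] None
side [[396.35391921   0.         277.81202631]
 [  0.         396.35391921 215.71500464]
 [  0.           0.           1.        ]] [ 0.10061761 -2.88077465  1.20311607] [0.55817464 0.07613113 1.08415231] None
wrist [[358.14821908   0.         277.41682802]
 [  0.         358.14821908 217.62564344]
 [  0.           0.           1.        ]] None None [[-8.99424120e-04 -9.63230271e-01 -2.68675709e-01  6.91467590e-02]
 [ 9.99999534e-01 -9.60654030e-04  9.64260619e-05 -9.18676482e-04]
 [-3.50984904e-04 -2.68675497e-01  9.63230686e-01 -1.26784231e-01]
 [ 0.00000000e+00  0.00000000e+00  0.00000000e+00  1.00000000e+00]]
```

View pics/scene0.png

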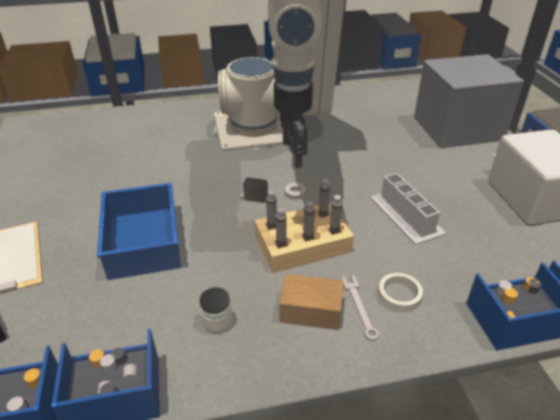

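View pics/side0.png

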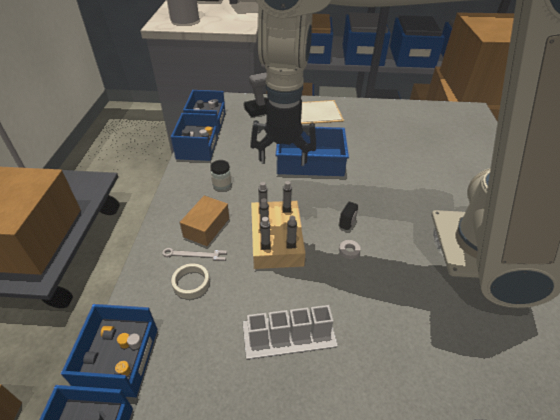

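View pics/wrist0.png

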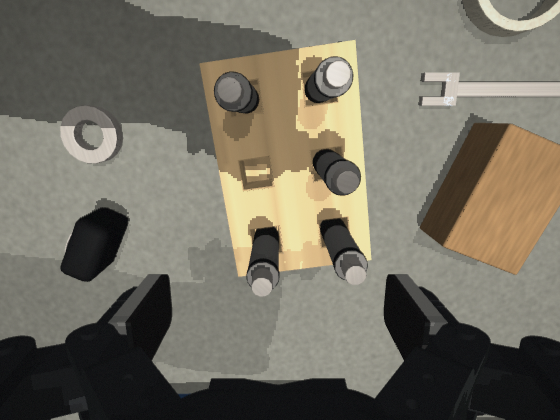

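Five markers stand in the rack (the middle pocket of one row is empty). The holder is at +y and the bin at −y. Next I'll measure positions.

```bash
cat > h.py <<'E'
from station import manip, optics, finder
import cv2, numpy as np
from scipy.spatial.transform import Rotation as Ro
def cam(name):
    s=manip.state(); p=optics.read_camera(name)
    K=p["camera_matrix"]
    if name=="wrist":
        T=np.eye(4); T[:3,:3]=Ro.from_euler('xyz',s["tool_rot"]).as_matrix(); T[:3,3]=s["tcp_pos"]
        W=T@p["tool_from_camera"]
    else:
        M=np.eye(4); M[:3,:3]=cv2.Rodrigues(np.array(p["rvec"]))[0]; M[:3,3]=np.ravel(p["tvec"]); W=np.linalg.inv(M)
    p["W"]=W; return p
def back(p,uv,z):
    d=p["W"][:3,:3]@np.linalg.inv(p["camera_matrix"])@np.array([uv[0],uv[1],1.]); c=p["W"][:3,3]
    return (c+d*(z-c[2])/d[2])
def proj(p,X):
    X=np.atleast_2d(X); M=np.linalg.inv(p["W"]); q=(M[:3,:3]@X.T).T+M[:3,3]; q=(p["camera_matrix"]@q.T).T
    return q[:,:2]/q[:,2:]
def save(p,n,f=1): 
    im=p["img"][:,:,::-1]
    if f!=1: im=cv2.resize(im,None,fx=f,fy=f)
    cv2.imwrite("pics/"+n+".png",im)
E
python3 - <<'E'
from h import *
zz=dict(rack=0,holder=0,bin=0,marker_a_button=.148,marker_a=.012,jar=0,carton=0,tape_measure=0,bearing=0)
for n in ["scene","side","wrist"]:
    p=cam(n); print(n)
    for q in ["rack","holder","bin","marker_a","marker_a_button"]:
        for r in finder.spot_point(q,p)[:7]:
            print(q,round(r["score"],2),np.round(r["point"],1),np.round(back(p,r["point"],.012 if "marker" in q else 0)[:2],4))
    if 1:
        for r in finder.boxes_of("marker_a_button",p)[:8]: print(" box",round(r["score"],2),np.round(r["point"],1),np.round(back(p,r["point"],.14)[:2],4))
E
```

```text
scene
rack 0.89 [303.1 243.7] [0.561  0.0278]
rack 0.34 [306.6 249.2] [0.5811 0.0313]
holder 0.92 [402.8 218.4] [0.5232 0.2961]
bin 0.97 [142.  242.9] [ 0.4776 -0.3462]
marker_a 0.94 [304.1 249.5] [0.593 0.022]
marker_a 0.9 [271.2 238.5] [ 0.54   -0.0452]
marker_a 0.9 [323.9 225.4] [0.5206 0.0898]
marker_a 0.88 [335.1 240.2] [0.5776 0.1012]
marker_a 0.69 [285.2 256.5] [ 0.6063 -0.0256]
marker_a 0.52 [311.6 313.2] [ 0.7769 -0.0079]Traceback (most recent call last):
  File "<stdin>", line 6, in <module>
ValueError: it knows: bearing, bin, carton, holder, jar, marker, rack, tape_measure, tape_roll, wrench
```

Run:
```python
from h import *
for n in ["side","wrist"]:
    p=cam(n); print(n)
    for q in ["rack","holder","bin","marker_a"]:
        for r in finder.spot_point(q,p)[:7]:
            print(q,round(r["score"],2),np.round(r["point"],1),np.round(back(p,r["point"],.012 if "marker" in q else 0)[:2],4))
p=cam("wrist")
# rough button-top centres from the picture
for uv in [(232,91),(336,75),(343,180),(261,286),(354,271)]: print(uv,np.round(back(p,uv,.148),4))
# rack top corners by eye
for uv in [(200,63),(355,41),(371,260),(239,276)]: print(uv,np.round(back(p,uv,.052),4))
save(p,"w1",1.4)
p=cam("side"); save(p,"s1",1.4)
im=cv2.resize(p["img"][280:370,220:350,::-1],None,fx=5,fy=5,interpolation=cv2.INTER_CUBIC); cv2.imwrite("pics/s1h.png",im)
```

```text
side
rack 0.93 [276.8 239.2] [0.5605 0.0254]
holder 0.95 [290.  334.5] [0.5116 0.3085]
bin 0.93 [313.4 161.1] [ 0.461 -0.338]
marker_a 0.56 [290.3 254.7] [0.521  0.0878]
marker_a 0.53 [283.7 217.5] [ 0.5459 -0.0483]
marker_a 0.51 [262.9 253.2] [0.5928 0.0879]
wrist
rack 0.63 [290.2 161.2] [0.5624 0.0259]
bin 0.27 [508.7  88.9] [0.776  0.0962]
marker_a 0.98 [314.6  87.1] [0.5845 0.0971]
marker_a 0.91 [320.5 158.8] [0.5922 0.0296]
marker_a 0.9 [249.6  98.8] [0.5227 0.0866]
marker_a 0.75 [325.8 217.9] [ 0.5996 -0.0317]
marker_a 0.7 [266.8 228.9] [ 0.5379 -0.0436]
marker_a 0.31 [288.6 161.1] [0.5604 0.0274]
(232, 91) [0.5223 0.0844 0.148 ]
(336, 75) [0.5834 0.0932 0.148 ]
(343, 180) [0.5905 0.0313 0.148 ]
(261, 286) [ 0.5378 -0.042   0.148 ]
(354, 271) [ 0.601  -0.0309  0.148 ]
(200, 63) [0.4851 0.1129 0.052 ]
(355, 41) [0.6125 0.1294 0.052 ]
(371, 260) [ 0.6389 -0.0624  0.052 ]
(239, 276) [ 0.5117 -0.079   0.052 ]
```

View pics/w1.png

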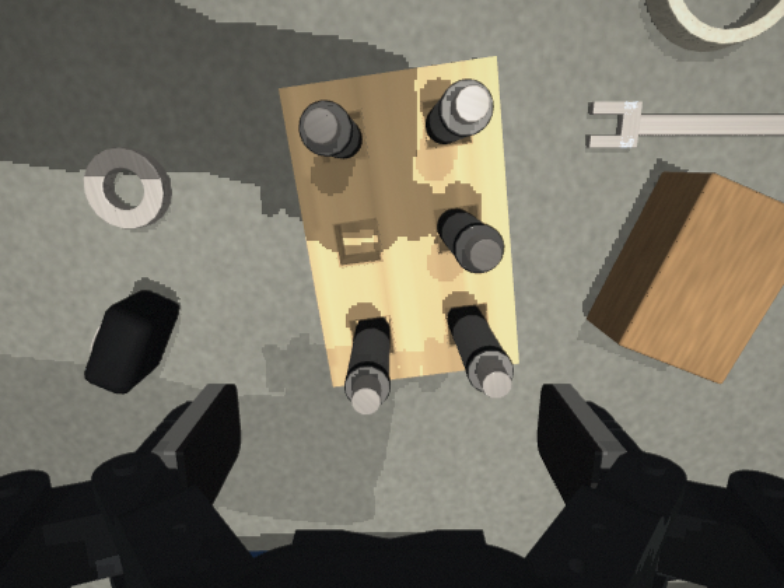

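View pics/s1h.png

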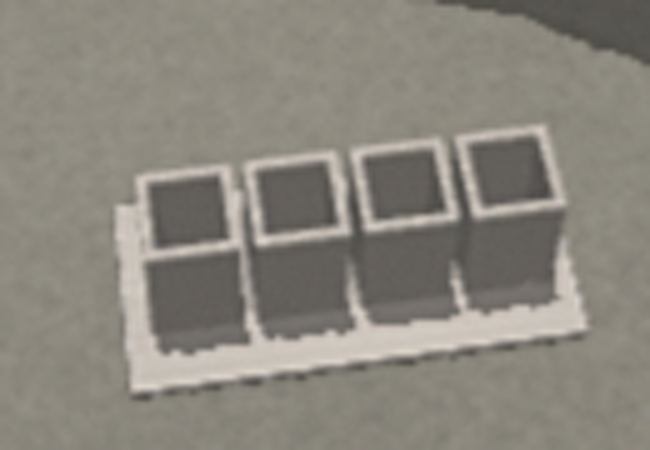

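```bash
python3 -m inch '[[0,0,-7.6,-0.043,-0.012,0.02,-1],[0,0,-7.6,-0.043,-0.012,0.04,-1],[0,0,-7.6,-0.043,-0.012,0.055,-1],[0,0,-7.6,-0.043,-0.012,0.055,-1],[0,0,-7.6,-0.043,-0.012,0.055,-1],[0,0,-7.6,-0.043,-0.012,0.055,-1]]' 40
python3 - <<'E'
from h import *
s=manip.state(); print(manip.tips_ahead,s["time_s"],s["tcp_pos"],s["tool_rot"],s["wrist_force"],s["grip_width"])
p=cam("side"); cv2.imwrite("pics/s2.png",cv2.resize(p["img"][100:300,180:360,::-1],None,fx=3,fy=3))
save(cam("wrist"),"w2")
E
```

```text
time_s: 1.75
tcp_pos: [0.5384, -0.0428, 0.191]
tool_rot: [3.14, 0.0, 1.704]
wrist_force: [0.0, 0.1, 0.5]
grip_width: -0.0002
0.014 1.75 [ 0.5384164  -0.04278257  0.19098665] [3.14048002e+00 4.16960576e-04 1.70396061e+00] [0.01789516 0.11696292 0.46920867] -0.00018250010946411734
```

View pics/s2.png

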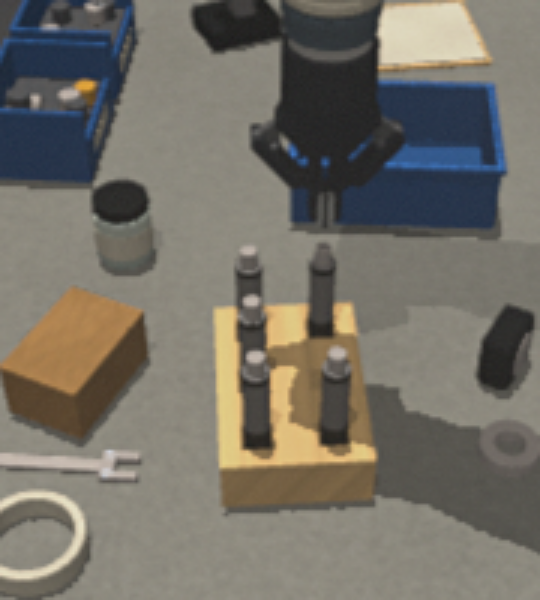

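View pics/w2.png

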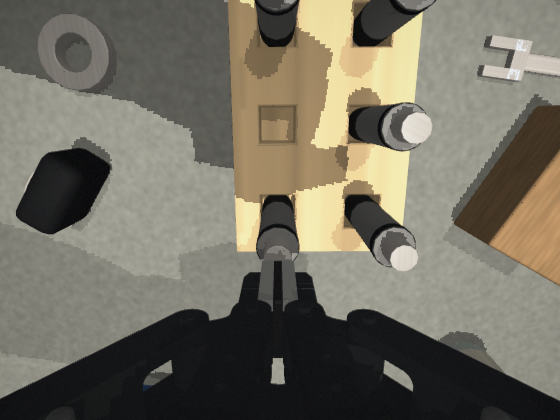

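```bash
python3 -m inch '[[0,0,0,0,0,0.025,-1],[0,0,0,0,0,0.032,-1],[0,0,0,0,0,0.035,-1],[0,0,0,0,0,0.035,-1]]'; python3 -m inch '[[0,0,0,0,0,0.003,-1],[0,0,0,0,0,0.005,-1],[0,0,0,0,0,0.005,-1]]'
```

```text
time_s: 2.35
tcp_pos: [0.5382, -0.043, 0.1557]
tool_rot: [3.141, 0.0, 1.703]
wrist_force: [-0.1, 1.4, 0.9]
grip_width: 0.0001
time_s: 2.72
tcp_pos: [0.538, -0.043, 0.1504]
tool_rot: [3.141, 0.0, 1.703]
wrist_force: [-1.1, 0.1, 3.1]
grip_width: -0.0001
```

```bash
python3 -m inch '[[0,0,0,0,0,0.001,-1],[0,0,0,0,0,0.001,-1]]';python3 -m inch '[[0,0,0,0,0,0.001,-1],[0,0,0,0,0,0.001,-1]]'
```

```text
time_s: 2.98
tcp_pos: [0.5385, -0.0431, 0.15]
tool_rot: [3.14, 0.001, 1.703]
wrist_force: [-0.9, 0.7, 8.2]
grip_width: 0.0002
time_s: 3.22
tcp_pos: [0.5391, -0.0433, 0.1499]
tool_rot: [3.138, 0.001, 1.703]
wrist_force: [0.1, 0.1, 14.7]
grip_width: 0.0001
```

```bash
python3 -m inch '[[0,0,0,0,0,-0.006,-1],[0,0,0,0,0,-0.006,-1],[0,0,0,0,0,-0.006,-1]]';  python3 -m inch '[[0,0,0,0,0,-0.036,-1],[0,0,0,0,0,-0.036,-1]]'
python3 - <<'E'
from h import *
p=cam("side"); cv2.imwrite("pics/s3.png",cv2.resize(p["img"][160:280,230:330,::-1],None,fx=5,fy=5))
p=cam("scene"); cv2.imwrite("pics/c3.png",cv2.resize(p["img"][160:280,230:370,::-1],None,fx=5,fy=5))
E
```

```text
time_s: 3.6
tcp_pos: [0.538, -0.043, 0.1542]
tool_rot: [-3.142, -0.0, 1.703]
wrist_force: [-0.5, 0.4, 3.1]
grip_width: 0.0006
time_s: 3.85
tcp_pos: [0.5388, -0.0432, 0.1919]
tool_rot: [3.139, 0.001, 1.703]
wrist_force: [0.8, -0.4, 0.2]
grip_width: -0.0004
```

View pics/s3.png

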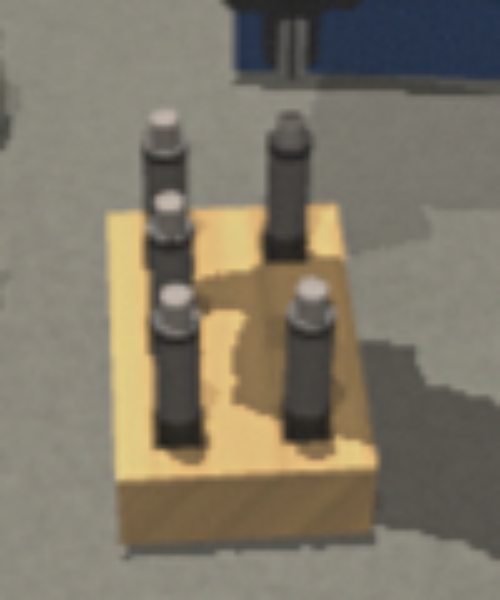

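View pics/c3.png

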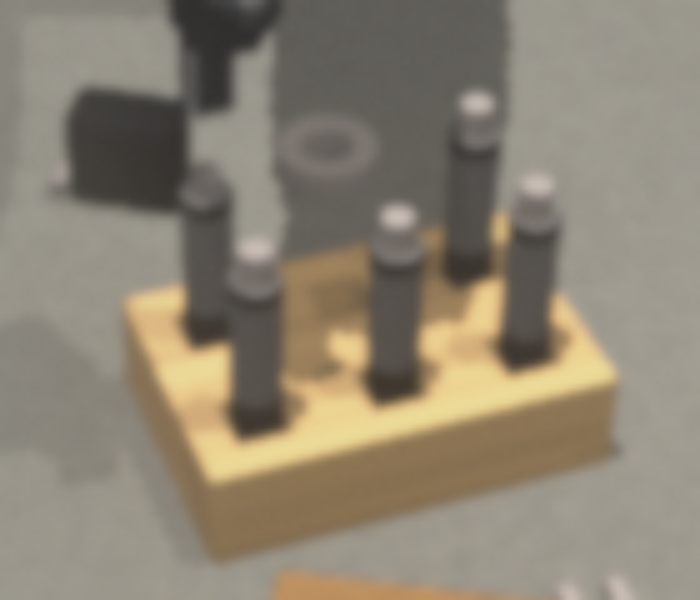

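```bash
python3 -m inch '[[0,0,0,0.0015,0.055,0,-1],[0,0,0,0.0015,0.065,0,-1],[0,0,0,0.0015,0.065,0.015,-1],[0,0,0,0.0015,0.065,0.03,-1],[0,0,0,0.0015,0.065,0.036,-1],[0,0,0,0.0015,0.065,0.041,-1],[0,0,0,0.0015,0.065,0.0415,-1],[0,0,0,0.0015,0.065,0.0415,-1]]'; python3 -m inch '[[0,0,0,0,0,-0.0055,-1],[0,0,0,0,0,-0.0055,-1],[0,0,0,0,0,-0.0055,-1]]'
```

```text
time_s: 4.95
tcp_pos: [0.6026, -0.0331, 0.15]
tool_rot: [3.139, 0.001, 1.703]
wrist_force: [-0.1, 0.7, 6.4]
grip_width: 0.0002
time_s: 5.32
tcp_pos: [0.6022, -0.033, 0.1543]
tool_rot: [3.142, 0.0, 1.703]
wrist_force: [-0.4, 0.5, 0.6]
grip_width: 0.0001
```

```bash
python3 -m inch '[[0,0,0,0,0,-0.036,-1],[0,0,0,0.055,-0.001,-0.036,-1],[0,0,0,0.064,-0.001,-0.036,-1],[0,0,0,0.064,-0.001,-0.02,-1],[0,0,0,0.064,-0.001,-0.004,-1],[0,0,0,0.064,-0.001,0.004,-1],[0,0,0,0.064,-0.001,0.006,-1],[0,0,0,0.064,-0.001,0.006,-1]]'; python3 -m inch '[[0,0,0,0,0,-0.006,-1],[0,0,0,0,0,-0.006,-1],[0,0,0,0,0,-0.006,-1]]'
```

```text
time_s: 6.32
tcp_pos: [0.594, 0.0298, 0.1499]
tool_rot: [3.138, 0.001, 1.703]
wrist_force: [0.1, 0.6, 13.3]
grip_width: -0.0001
time_s: 6.7
tcp_pos: [0.5928, 0.0302, 0.1542]
tool_rot: [3.142, 0.0, 1.703]
wrist_force: [0.1, -0.1, 4.1]
grip_width: -0.0004
```

```bash
python3 -m inch '[[0,0,0,0,0,-0.036,-1],[0,0,0,0.055,0,-0.036,-1],[0,0,0,0.064,0,-0.036,-1],[0,0,0,0.064,0,-0.02,-1],[0,0,0,0.064,0,-0.004,-1],[0,0,0,0.064,0,0.004,-1],[0,0,0,0.064,0,0.006,-1],[0,0,0,0.064,0,0.006,-1]]'; python3 -m inch '[[0,0,0,0,0,-0.006,-1],[0,0,0,0,0,-0.006,-1],[0,0,0,0,0,-0.006,-1]]'
```

```text
time_s: 7.7
tcp_pos: [0.5854, 0.0935, 0.15]
tool_rot: [3.138, 0.001, 1.703]
wrist_force: [-1.5, -0.1, 13.2]
grip_width: 0.0001
time_s: 8.07
tcp_pos: [0.5844, 0.0937, 0.1543]
tool_rot: [3.142, 0.0, 1.703]
wrist_force: [-0.2, -0.1, 3.0]
grip_width: 0.0003
```

```bash
python3 -m inch '[[0,0,0,0,0,-0.036,-1],[0,0,0,0,-0.055,-0.036,-1],[0,0,0,0,-0.0635,-0.036,-1],[0,0,0,0,-0.0635,-0.02,-1],[0,0,0,0,-0.0635,-0.004,-1],[0,0,0,0,-0.0635,0.004,-1],[0,0,0,0,-0.0635,0.006,-1],[0,0,0,0,-0.0635,0.006,-1]]'; python3 -m inch '[[0,0,0,0,0,-0.006,-1],[0,0,0,0,0,-0.006,-1],[0,0,0,0,0,-0.006,-1]]'; python3 -m inch '[[0,0,0,0,0,-0.05,-1],[0,0,0,-0.05,0.035,-0.08,-1],[0,0,0,-0.07,0.035,-0.096,-1],[0,0,0,-0.07,0.035,-0.096,-1],[0,0,0,-0.07,0.035,-0.096,-1]]'
python3 - <<'E'
from h import *
p=cam("wrist");save(p,"w4",1.4)
p=cam("scene"); cv2.imwrite("pics/c4.png",cv2.resize(p["img"][160:280,230:370,::-1],None,fx=5,fy=5))
E
```

```text
time_s: 9.07
tcp_pos: [0.5229, 0.0854, 0.1499]
tool_rot: [3.138, 0.001, 1.703]
wrist_force: [-0.6, -0.2, 13.0]
grip_width: -0.0003
time_s: 9.45
tcp_pos: [0.5213, 0.0854, 0.1539]
tool_rot: [-3.141, -0.0, 1.703]
wrist_force: [0.4, -0.2, 0.3]
grip_width: -0.0001
time_s: 10.07
tcp_pos: [0.5648, 0.0211, 0.2493]
tool_rot: [-3.14, -0.001, 1.703]
wrist_force: [-0.3, 0.3, 0.1]
grip_width: 0.0002
```

View pics/w4.png

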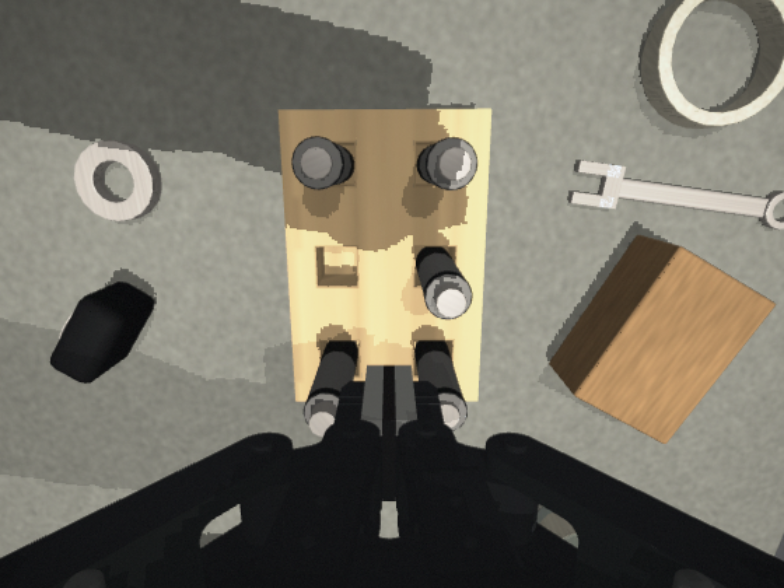

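View pics/c4.png

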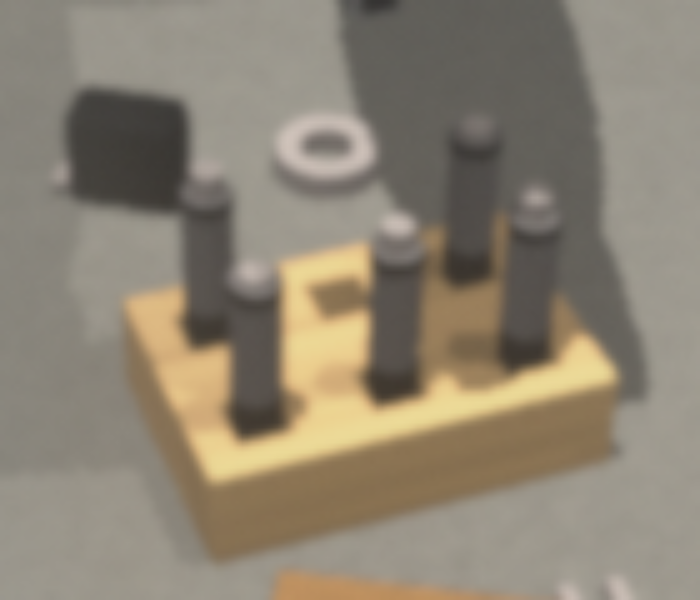

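```bash
python3 -m inch '[[0,0,0,0.04,-0.02,0,0.1],[0,0,0,0.07,-0.035,0.03,0.1],[0,0,0,0.07,-0.035,0.05,0.1],[0,0,0,0.07,-0.035,0.05,0.1],[0,0,0,0.07,-0.035,0.09,0.1],[0,0,0,0.07,-0.035,0.13,0.1],[0,0,0,0.07,-0.035,0.146,0.1],[0,0,0,0.07,-0.035,0.146,0.1]]' 40; python3 -m inch '[[0,0,0,0,0,0,-1],[0,0,0,0,0,0,-1],[0,0,0,0,0,0,-1],[0,0,0,0,0,0,-1]]' 40
```

```text
time_s: 11.18
tcp_pos: [0.5211, 0.0854, 0.1039]
tool_rot: [-3.14, -0.0, 1.703]
wrist_force: [0.3, -0.8, 0.2]
grip_width: 0.0467
time_s: 11.68
tcp_pos: [0.5221, 0.0854, 0.1056]
tool_rot: [3.139, 0.0, 1.703]
wrist_force: [-0.9, -0.2, 6.5]
grip_width: 0.0228
```

```bash
python3 -m inch '[[0,0,0,0,0,-0.03,-1],[0,0,0,0,0,-0.09,-1],[0,0,0,0,0,-0.145,-1],[0,0,0,0.06,0.012,-0.145,-1],[0,0,0,0.12,0.012,-0.145,-1],[0,0,0,0.12,0.012,-0.145,-1],[0,0,0,0.12,0.012,-0.145,-1]]'
python3 - <<'E'
from h import *
p=cam("wrist");save(p,"w5",1.4); np.save("w5.npy",p["W"])
print(p["W"][:3,3])
for r in finder.spot_point("holder",p)[:3]: print(r["score"],r["point"],back(p,r["point"],0))
p=cam("side"); cv2.imwrite("pics/s5.png",cv2.resize(p["img"][150:370,180:380,::-1],None,fx=3,fy=2.7))
E
```

```text
time_s: 12.55
tcp_pos: [0.5172, 0.2061, 0.2494]
tool_rot: [3.142, 0.0, 1.705]
wrist_force: [-0.9, -0.6, -0.1]
grip_width: 0.0231
[0.50719248 0.27466019 0.37616666]
0.73 [287.7, 81.6] [0.51288909 0.30990277 0.        ]
```

View pics/w5.png

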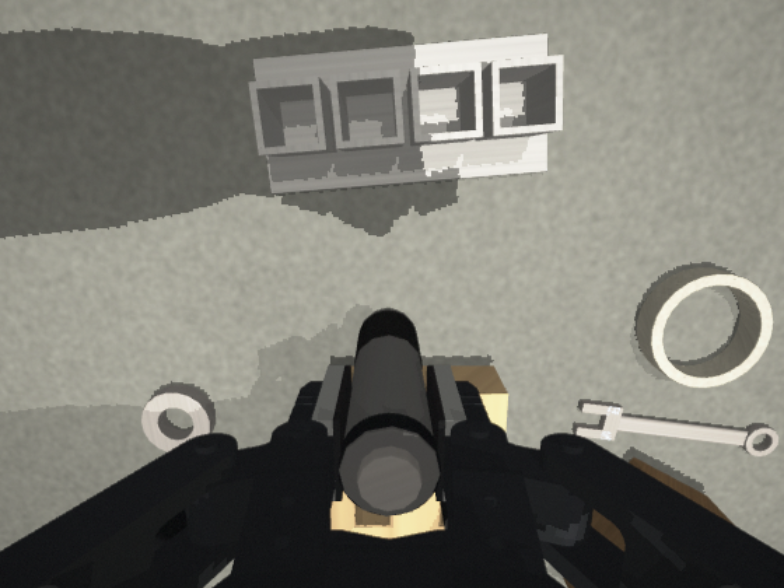

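View pics/s5.png

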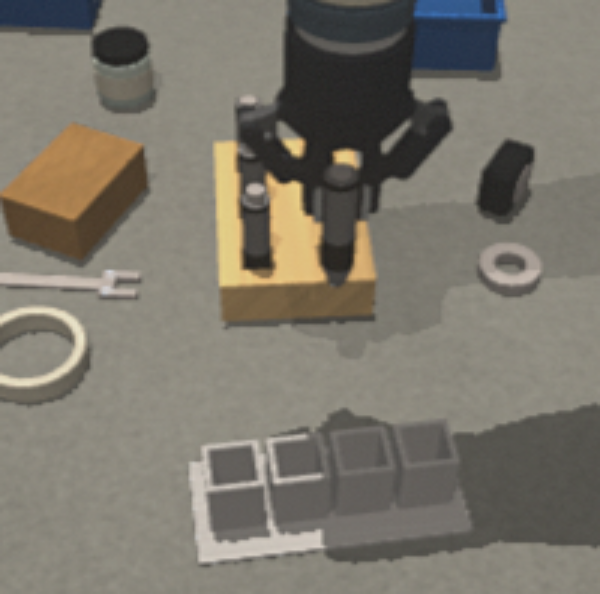

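The marker is held upright. The four tubes show in a row from about (288,115) to (527,93) in the 1.4× picture. Next I'll compute the tube centres from the rim.

Run:
```python
from h import *
p=cam("wrist")
print(manip.state()["time_s"])
c={}
for n,uv in dict(TL=(249,83),BL=(261,155),TR=(563,56),BR=(562,130)).items():
    c[n]=back(p,np.array(uv)/1.4,.07)[:2]; print(n,np.round(c[n],4))
o=sum(c.values())/4; d=(c["TR"]+c["BR"]-c["TL"]-c["BL"])/2
print("rim centre",o,"len(.178)",np.linalg.norm(d),"yaw",np.degrees(np.arctan2(d[1],d[0])))
b=[back(p,np.array(uv)/1.4,.006)[:2] for uv in [(254,60),(547,35),(547,172),(272,193)]]
print("base",np.round(b,4),np.mean(b,0))
u=d/np.linalg.norm(d)
tcp=manip.state()["tcp_pos"][:2]; yaw=manip.state()["tool_rot"][2]
X=np.array([np.cos(yaw),np.sin(yaw)]); Y=np.array([np.sin(yaw),-np.cos(yaw)])
for k in (-.069,-.023,.023,.069):
    t=o+u*k; print(k,np.round(t,4),"tool dx,dy",np.round([(t-tcp)@X,(t-tcp)@Y],4))
# axis of held marker: button top centre approx px (390,478)/1.4
print("button top at z=.277:",back(p,np.array((390,478))/1.4,.27))
```

```text
12.75
TL [0.4241 0.3073]
BL [0.4333 0.2693]
TR [0.5968 0.344 ]
BR [0.6049 0.3057]
rim centre [0.51476104 0.3065686 ] len(.178) 0.17592870243446487 yaw 11.987464431870608
base [[0.4092 0.3292]
 [0.6019 0.3698]
 [0.6208 0.2833]
 [0.4272 0.2431]] [0.51480252 0.30634985]
-0.069 [0.4473 0.2922] tool dx,dy [ 0.0958 -0.0584]
-0.023 [0.4923 0.3018] tool dx,dy [ 0.0994 -0.0125]
0.023 [0.5373 0.3113] tool dx,dy [0.103  0.0334]
0.069 [0.5823 0.3209] tool dx,dy [0.1066 0.0792]
button top at z=.277: [0.51773477 0.2007591  0.27      ]
```

```bash
python3 -m inch '[[0,0,0,0.05,-0.006,0,-1],[0,0,0,0.0995,-0.0125,0.02,-1],[0,0,0,0.0995,-0.0125,0.06,-1],[0,0,0,0.0995,-0.0125,0.07,-1],[0,0,0,0.0995,-0.0125,0.07,-1]]'
python3 - <<'E'
from h import *
p=cam("wrist");save(p,"w6",1.4)
p=cam("side"); cv2.imwrite("pics/s6.png",cv2.resize(p["img"][200:370,200:380,::-1],None,fx=4,fy=3.5))
E
```

```text
time_s: 13.38
tcp_pos: [0.4922, 0.302, 0.1795]
tool_rot: [-3.141, 0.0, 1.702]
wrist_force: [-0.1, -0.3, -0.2]
grip_width: 0.023
```

View pics/w6.png

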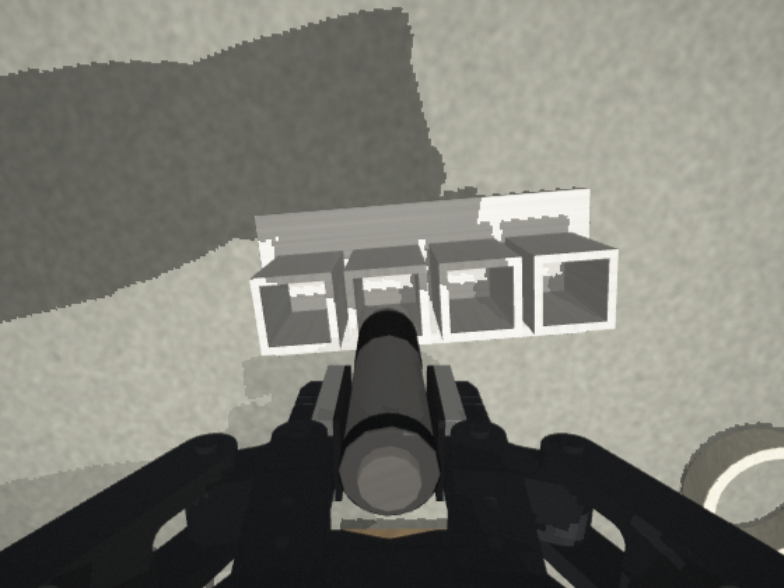

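View pics/s6.png

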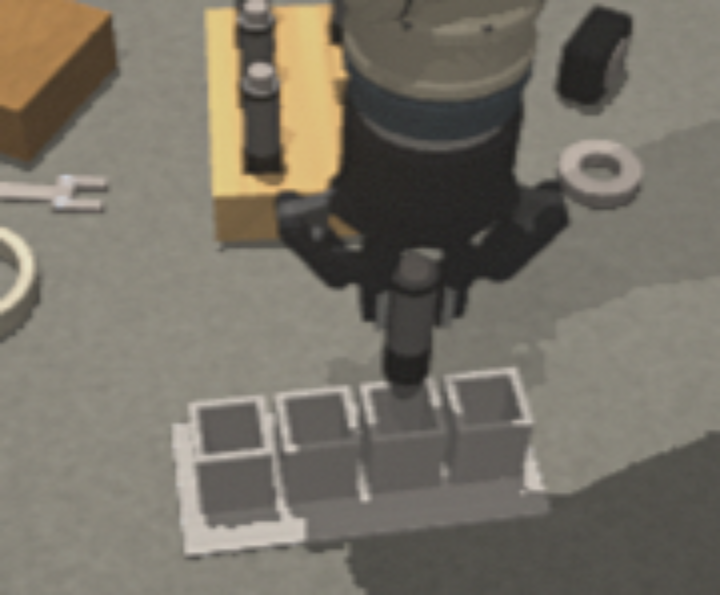

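The tip is over the second tube in both views, so I'll lower it.

```bash
python3 -m inch '[[0,0,0,0,0,0.02,-1],[0,0,0,0,0,0.035,-1],[0,0,0,0,0,0.035,-1]]'; python3 -m inch '[[0,0,0,0,0,0.02,-1],[0,0,0,0,0,0.037,-1],[0,0,0,0,0,0.037,-1]]'
```

```text
time_s: 13.85
tcp_pos: [0.4917, 0.3025, 0.1439]
tool_rot: [-3.14, 0.0, 1.703]
wrist_force: [0.0, -0.4, 0.1]
grip_width: 0.023
time_s: 14.22
tcp_pos: [0.4917, 0.3028, 0.1071]
tool_rot: [-3.14, 0.0, 1.703]
wrist_force: [0.9, 0.2, -1.1]
grip_width: 0.0232
```

```bash
python3 -m inch '[[0,0,0,0,0,0.004,-1],[0,0,0,0,0,0.004,-0.1],[0,0,0,0,0,0.004,0],[0,0,0,0,0,0.004,0],[0,0,0,0,0,-0.04,0],[0,0,0,0,0,-0.09,0],[0,0,0,0,0,-0.145,0],[0,0,0,-0.06,0,-0.145,0],[0,0,0,-0.12,0,-0.145,0],[0,0,0,-0.12,0,-0.145,0]]'
python3 - <<'E'
from h import *
p=cam("wrist");save(p,"w7")
p=cam("side"); cv2.imwrite("pics/s7.png",cv2.resize(p["img"][150:370,200:380,::-1],None,fx=4,fy=2.7))
E
```

```text
time_s: 15.48
tcp_pos: [0.5082, 0.1808, 0.2527]
tool_rot: [3.141, 0.001, 1.699]
wrist_force: [-0.2, 0.5, 0.5]
grip_width: 0.0431
```

View pics/w7.png

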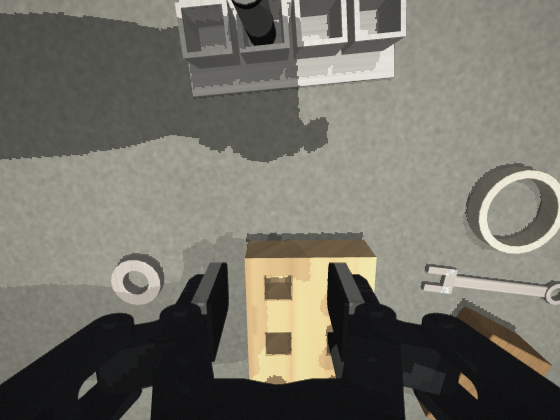

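View pics/s7.png

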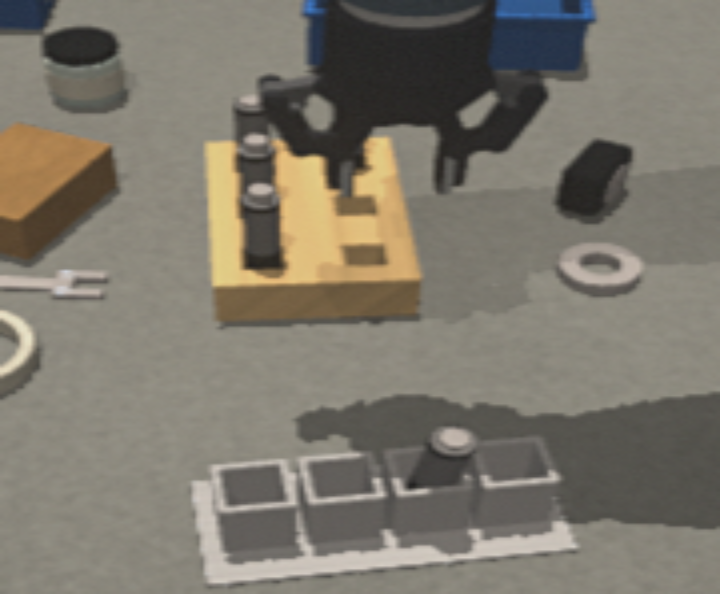

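```bash
python3 -m inch '[[0,0,0,-0.06,0.02,0,0],[0,0,0,-0.12,0.04,0,0],[0,0,0,-0.18,0.06,0,0],[0,0,0,-0.2275,0.065,0,0],[0,0,0,-0.2275,0.065,0.02,0],[0,0,0,-0.2275,0.065,0.02,0],[0,0,0,-0.2275,0.065,0.02,0]]'
```

```text
time_s: 16.45
tcp_pos: [0.6024, -0.0315, 0.2329]
tool_rot: [3.141, -0.0, 1.705]
wrist_force: [1.1, 0.6, -0.3]
grip_width: 0.0428
```

```bash
python3 -m inch '[[0,0,0,-0.001,0,0.05,0],[0,0,0,-0.001,0,0.1,0],[0,0,0,-0.001,0,0.128,0],[0,0,0,-0.001,0,0.128,0],[0,0,0,-0.001,0,0.128,-1],[0,0,0,-0.001,0,0.128,-1],[0,0,0,-0.001,0,0.128,-1],[0,0,0,-0.001,0,0.128,-1]]' 40;  python3 -m inch '[[0,0,0,0,0,-0.03,-1],[0,0,0,0,0,-0.09,-1],[0,0,0,0,0,-0.145,-1],[0,0,0,0.06,-0.01,-0.145,-1],[0,0,0,0.12,-0.02,-0.145,-1],[0,0,0,0.18,-0.04,-0.145,-1],[0,0,0,0.23,-0.055,-0.145,-1],[0,0,0,0.23,-0.055,-0.145,-1],[0,0,0,0.23,-0.055,-0.145,-1]]'
python3 - <<'E'
from h import *
s=manip.state(); print(s["tcp_pos"],s["tool_rot"],s["grip_width"])
p=cam("wrist");save(p,"w8",1.4)
for r in finder.spot_point("holder",p)[:3]: print(r["score"],r["point"],back(p,r["point"],0))
p=cam("side"); cv2.imwrite("pics/s8.png",cv2.resize(p["img"][150:370,200:380,::-1],None,fx=4,fy=2.7))
E
```

```text
time_s: 17.45
tcp_pos: [0.6034, -0.034, 0.1063]
tool_rot: [3.138, 0.001, 1.704]
wrist_force: [0.3, 1.5, 6.9]
grip_width: 0.023
time_s: 18.58
tcp_pos: [0.5176, 0.1868, 0.2499]
tool_rot: [3.14, 0.0, 1.704]
wrist_force: [0.3, -0.7, -0.6]
grip_width: 0.0233
[0.51758003 0.18679077 0.24992632] [3.14039164e+00 2.71506789e-04 1.70420714e+00] 0.023335495456835383
0.71 [280.4, 42.1] [0.50164807 0.32504434 0.        ]
```

View pics/w8.png

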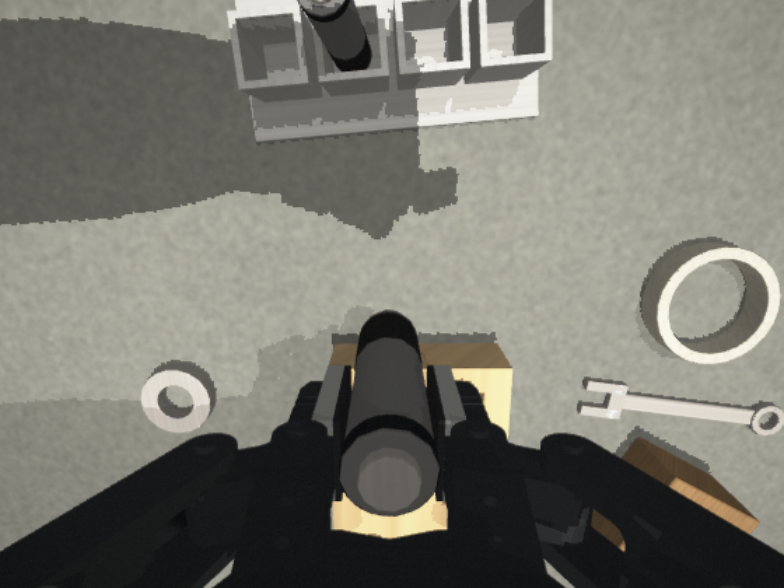

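View pics/s8.png

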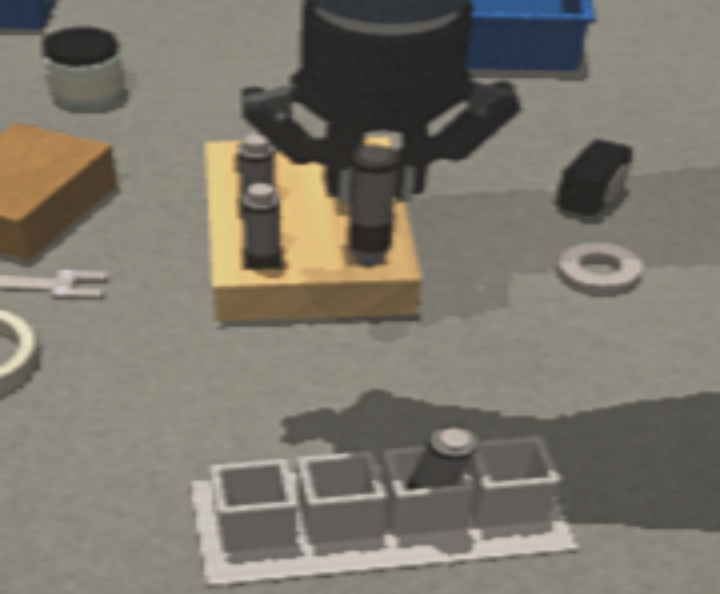

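Run:
```python
from h import *
p=cam("wrist")
B=[back(p,np.array(uv)/1.4,.07)[:2] for uv in [(241,92),(552,60)]]
print(np.round(B,4)); d=B[1]-B[0]; L=np.linalg.norm(d); u=d/L; n=np.array([-u[1],u[0]])
print(L,np.degrees(np.arctan2(u[1],u[0]))); o=(B[0]+B[1])/2+n*.02; print("centre",o)
s=manip.state(); tcp=s["tcp_pos"][:2]; yaw=s["tool_rot"][2]
X=np.array([np.cos(yaw),np.sin(yaw)]); Y=np.array([np.sin(yaw),-np.cos(yaw)])
for k in (-.069,.023,.069):
    t=o+u*k; print(k,np.round(t,4),"tool dx,dy",np.round([(t-tcp)@X,(t-tcp)@Y],4))
```

```text
[[0.4203 0.2829]
 [0.5915 0.322 ]]
0.17559185174560904 12.874754614240254
centre [0.50147963 0.3219224 ]
-0.069 [0.4342 0.3065] tool dx,dy [ 0.1307 -0.0673]
0.023 [0.5239 0.327 ] tool dx,dy [0.1393 0.0243]
0.069 [0.5687 0.3373] tool dx,dy [0.1437 0.0701]
```

The holder has shifted about 2 cm (−x, +y). I'll use the new measurement and target the far-right tube.

```bash
python3 -m inch '[[0,0,0,0.05,0.025,0,-1],[0,0,0,0.1,0.05,0,-1],[0,0,0,0.144,0.07,0.02,-1],[0,0,0,0.144,0.07,0.06,-1],[0,0,0,0.144,0.07,0.07,-1],[0,0,0,0.144,0.07,0.07,-1]]'
python3 - <<'E'
from h import *
p=cam("wrist");save(p,"w9",1.4)
# rim of the right tubes etc: report the predicted tip pixel
p2=cam("side"); cv2.imwrite("pics/s9.png",cv2.resize(p2["img"][200:370,200:380,::-1],None,fx=4,fy=3.5))
E
```

```text
time_s: 19.52
tcp_pos: [0.568, 0.3378, 0.1794]
tool_rot: [-3.141, 0.0, 1.702]
wrist_force: [-0.1, 0.1, 0.1]
grip_width: 0.023
```

View pics/w9.png

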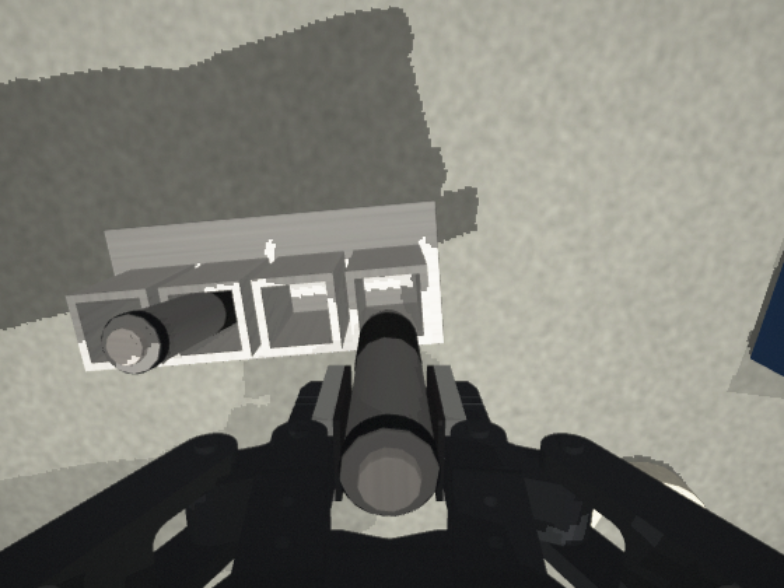

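View pics/s9.png

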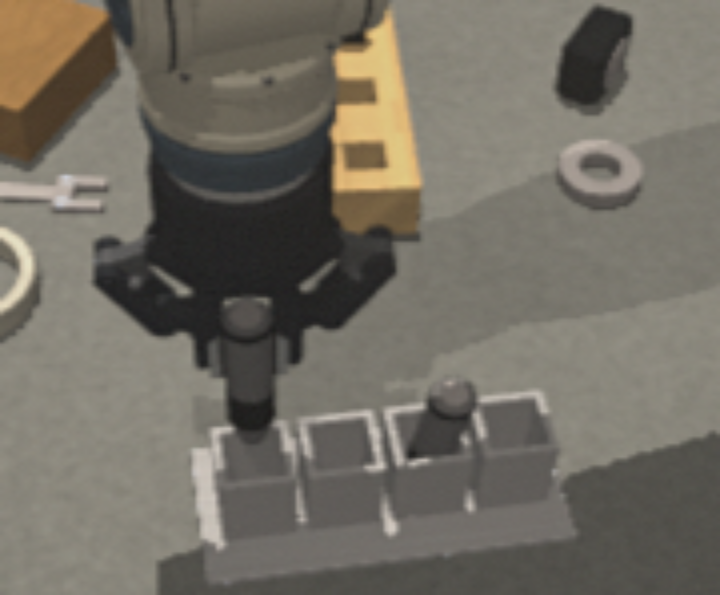

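```bash
python3 -m inch '[[0,0,0,0,0,0.02,-1],[0,0,0,0,0,0.035,-1],[0,0,0,0,0,0.035,-1]]'; python3 -m inch '[[0,0,0,0,0,0.02,-1],[0,0,0,0,0,0.037,-1],[0,0,0,0,0,0.041,-1],[0,0,0,0,0,0.041,-1]]';  python3 -m inch '[[0,0,0,0,0,0.002,-1],[0,0,0,0,0,0.002,-1]]'
```

```text
time_s: 20.0
tcp_pos: [0.5675, 0.3384, 0.144]
tool_rot: [-3.141, 0.0, 1.703]
wrist_force: [-0.9, 0.7, -0.5]
grip_width: 0.0229
time_s: 20.5
tcp_pos: [0.568, 0.3389, 0.104]
tool_rot: [3.141, -0.0, 1.703]
wrist_force: [0.4, 0.1, -0.6]
grip_width: 0.0228
time_s: 20.75
tcp_pos: [0.5679, 0.3389, 0.1018]
tool_rot: [3.141, -0.0, 1.703]
wrist_force: [-0.2, 0.3, -0.6]
grip_width: 0.0229
```

```bash
python3 -m inch '[[0,0,0,0,0,0,-0.2],[0,0,0,0,0,0,-0.1],[0,0,0,0,0,0,0],[0,0,0,0,0,-0.04,0],[0,0,0,0,0,-0.09,0],[0,0,0,0,0,-0.145,0],[0,0,0,-0.06,-0.004,-0.145,0],[0,0,0,-0.12,-0.008,-0.145,0],[0,0,0,-0.12,-0.008,-0.145,0]]'
python3 - <<'E'
from h import *
s=manip.state(); print(s["tcp_pos"],s["tool_rot"])
p=cam("wrist");save(p,"w10",1.4)
p=cam("side"); cv2.imwrite("pics/s10.png",cv2.resize(p["img"][150:370,200:380,::-1],None,fx=4,fy=2.7))
p=cam("scene"); cv2.imwrite("pics/c10.png",cv2.resize(p["img"][160:260,350:460,::-1],None,fx=5,fy=5))
E
```

```text
time_s: 21.88
tcp_pos: [0.5761, 0.2153, 0.2469]
tool_rot: [3.141, 0.001, 1.699]
wrist_force: [-1.2, 0.6, 0.2]
grip_width: 0.0423
[0.57607738 0.21527129 0.24687584] [3.14100065e+00 5.83779467e-04 1.69913976e+00]
```

View pics/w10.png

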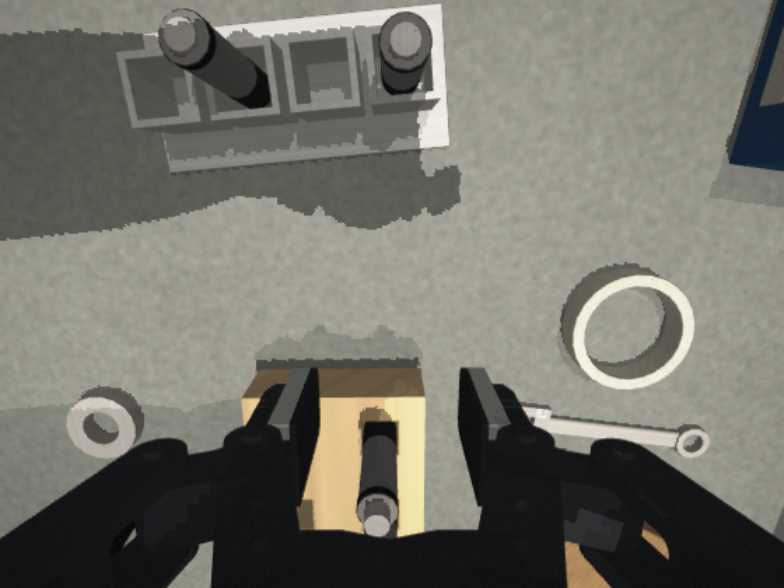

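View pics/s10.png

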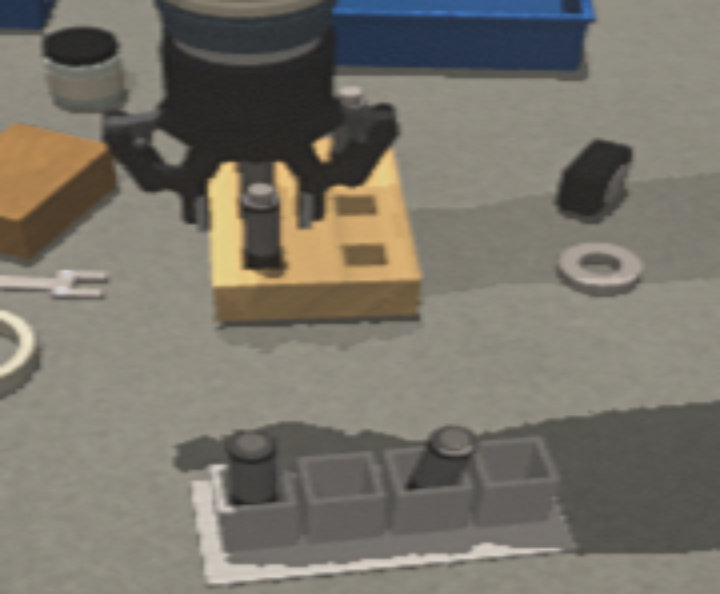

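View pics/c10.png

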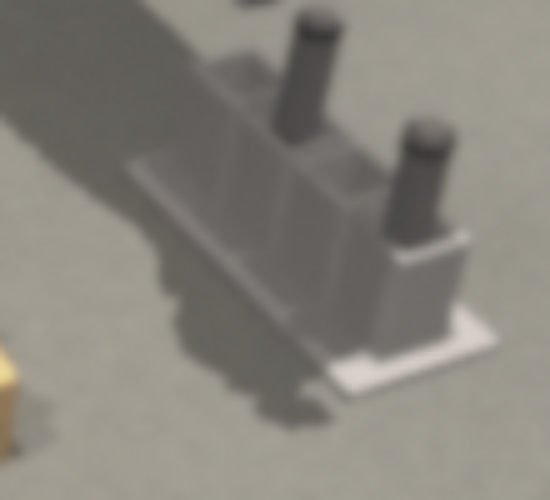

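Run:
```python
from h import *
p=cam("wrist"); s=cam("side")
print(manip.state()["time_s"])
for nm,uv,uvs in (("m1",(180,35),None),("m2",(405,38),None)):
    print(nm,np.round(back(p,np.array(uv)/1.4,.127),4))
# side view button tops s10: x/4+200, y/2.7+150
for uv in ((452,441),(252,440)): print(np.round(back(s,(uv[0]/4+200,uv[1]/2.7+150),.127),4))
# rim of holder again (BL,BR outer at z=.07)
B=[back(p,np.array(uv)/1.4,.07)[:2] for uv in [(132,128),(441,102)]]
d=B[1]-B[0]; L=np.linalg.norm(d); u=d/L; n=np.array([-u[1],u[0]]);o=(B[0]+B[1])/2+n*.02
print(L,np.degrees(np.arctan2(u[1],u[0])),o,[np.round(o+u*k,4) for k in (-.023,.069)])
```

```text
22.125
m1 [0.4671 0.3304 0.127 ]
m2 [0.5662 0.3423 0.127 ]
[0.4691 0.3294 0.127 ]
[0.5674 0.3356 0.127 ]
0.17673906483372825 12.03440147484493 [0.50035782 0.32649467] [array([0.4779, 0.3217]), array([0.5678, 0.3409])]
```

```bash
python3 -m inch '[[0,0,0,-0.06,-0.004,0,0],[0,0,0,-0.125,-0.0085,0,0],[0,0,0,-0.125,-0.0085,0.03,0],[0,0,0,-0.125,-0.0085,0.06,0],[0,0,0,-0.125,-0.0085,0.1,0],[0,0,0,-0.125,-0.0085,0.143,0],[0,0,0,-0.125,-0.0085,0.143,0],[0,0,0,-0.125,-0.0085,0.143,-1],[0,0,0,-0.125,-0.0085,0.143,-1],[0,0,0,-0.125,-0.0085,0.143,-1],[0,0,0,-0.125,-0.0085,0.143,-1]]' 40
```

```text
time_s: 23.5
tcp_pos: [0.5847, 0.0939, 0.1049]
tool_rot: [3.139, 0.0, 1.703]
wrist_force: [-0.5, 1.3, 6.6]
grip_width: 0.0231
```

```bash
python3 -m inch '[[0,0,0,0,0,-0.03,-1],[0,0,0,0,0,-0.09,-1],[0,0,0,0,0,-0.14,-1],[0,0,0,0,0,-0.165,-1],[0,0,0,-0.05,-0.025,-0.165,-1],[0,0,0,-0.1,-0.05,-0.165,-1],[0,0,0,-0.15,-0.08,-0.165,-1],[0,0,0,-0.2,-0.11,-0.165,-1],[0,0,0,-0.24,-0.135,-0.165,-1],[0,0,0,-0.276,-0.153,-0.165,-1],[0,0,0,-0.276,-0.153,-0.165,-1],[0,0,0,-0.276,-0.153,-0.165,-1]]'
python3 - <<'E'
from h import *
s=manip.state(); print(s["tcp_pos"],s["tool_rot"])
p=cam("wrist");save(p,"w11",1.4)
for r in finder.spot_point("bin",p)[:3]: print(r["score"],r["point"],back(p,r["point"],0))
for n in("side","scene"):
    p=cam(n)
    for r in finder.spot_point("bin",p)[:2]: print(r["score"],r["point"],back(p,r["point"],0))
    save(p,n+"11")
E
```

```text
time_s: 25.0
tcp_pos: [0.4686, -0.1999, 0.2686]
tool_rot: [3.141, 0.0, 1.703]
wrist_force: [0.2, 0.1, -0.1]
grip_width: 0.023
[ 0.4685907  -0.19994409  0.26861722] [3.14115708e+00 2.21367343e-05 1.70276172e+00]
0.59 [309.9, 160.1] [ 0.47292548 -0.34273682  0.        ]
0.76 [143.8, 241.0] [ 0.47171703 -0.3420457   0.        ]
```

View pics/w11.png

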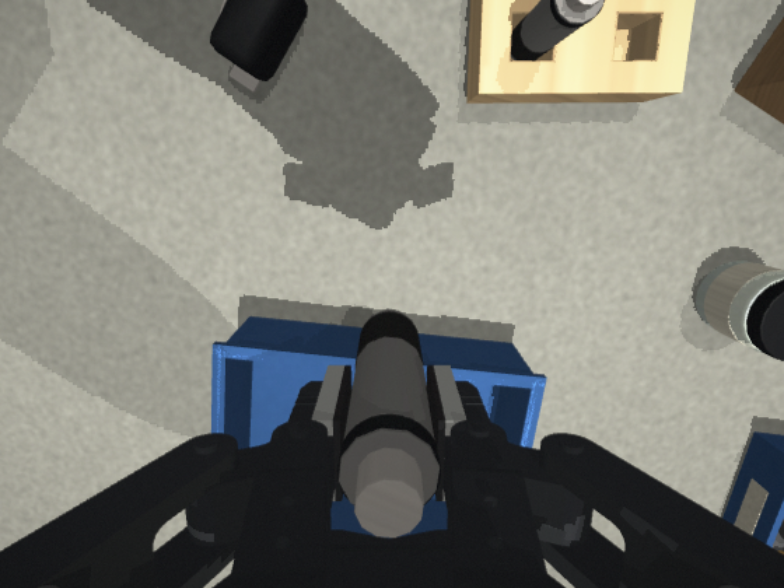

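View pics/scene11.png

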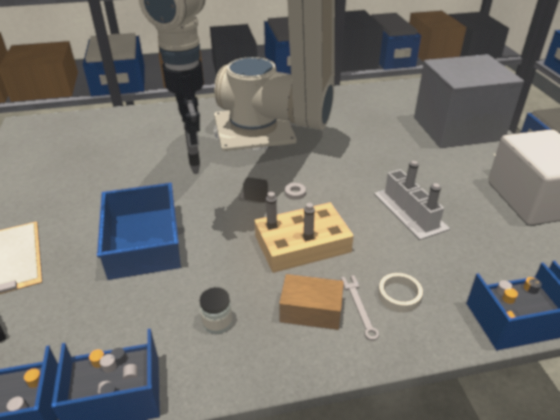

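```bash
python3 -m inch '[[0,0,0,-0.05,0.014,0,-1],[0,0,0,-0.1,0.028,0,-1],[0,0,0,-0.149,0.041,0.02,-1],[0,0,0,-0.149,0.041,0.08,-1],[0,0,0,-0.149,0.041,0.13,-1],[0,0,0,-0.149,0.041,0.163,-1],[0,0,0,-0.149,0.041,0.163,-1],[0,0,0,-0.149,0.041,0.163,-0.2],[0,0,0,-0.149,0.041,0.163,0],[0,0,0,-0.149,0.041,0.163,0]]'; python3 -m inch '[[0,0,0,0,0,-0.04,0],[0,0,0,0,0,-0.1,0],[0,0,0,0,0,-0.16,0],[0,0,0,0.06,0,-0.16,0],[0,0,0,0.12,0,-0.16,0],[0,0,0,0.15,0,-0.16,0],[0,0,0,0.15,0,-0.16,0]]';python3 - <<'E'
from h import *
s=manip.state(); print(s["tcp_pos"],s["tool_rot"])
p=cam("wrist");save(p,"w12")
p=cam("scene");save(p,"c12")
p=cam("side");save(p,"s12")
E
```

```text
time_s: 26.55
tcp_pos: [0.5295, -0.3426, 0.1067]
tool_rot: [3.14, 0.002, 1.704]
wrist_force: [0.4, 0.1, -0.9]
grip_width: 0.0426
time_s: 27.42
tcp_pos: [0.5089, -0.1917, 0.2667]
tool_rot: [3.14, 0.001, 1.706]
wrist_force: [0.7, -0.6, 0.6]
grip_width: 0.0427
[ 0.50894107 -0.19174838  0.26669893] [3.13991622e+00 1.06838805e-03 1.70606894e+00]
```

View pics/w12.png

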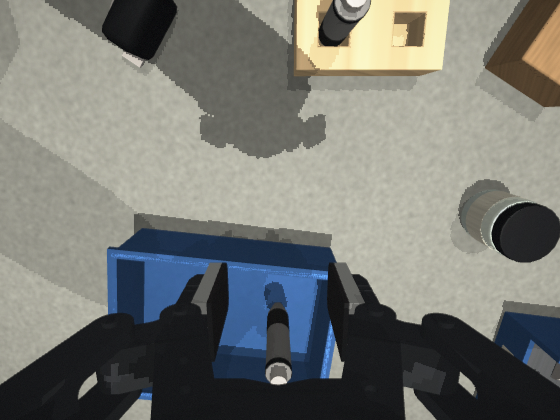

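View pics/c12.png

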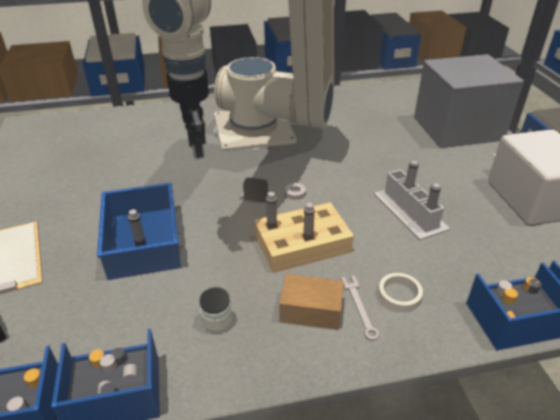

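View pics/s12.png

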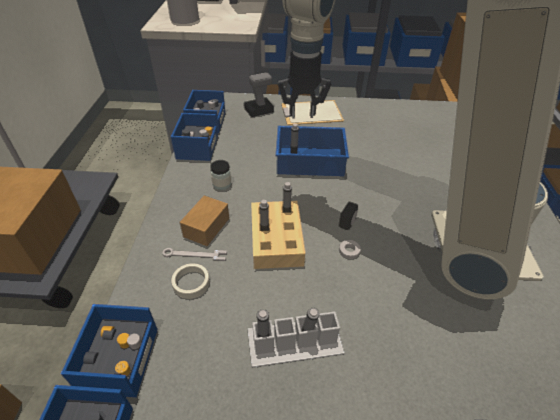

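```bash
python3 -m inch '[[0,0,0,0.05,0.027,0,0],[0,0,0,0.1,0.054,0,0],[0,0,0,0.15,0.08,0,0],[0,0,0,0.19,0.102,0,0],[0,0,0,0.211,0.113,0,0],[0,0,0,0.211,0.113,0.03,0],[0,0,0,0.211,0.113,0.05,0]]'; python3 -m inch '[[0,0,0,0,0,0.05,0],[0,0,0,0,0,0.1,0],[0,0,0,0,0,0.113,0],[0,0,0,0,0,0.113,0],[0,0,0,0,0,0.113,-1],[0,0,0,0,0,0.113,-1],[0,0,0,0,0,0.113,-1],[0,0,0,0,0,0.113,-1]]'
```

```text
time_s: 28.45
tcp_pos: [0.5938, 0.0297, 0.2136]
tool_rot: [-3.14, -0.0, 1.703]
wrist_force: [0.2, -0.4, -0.1]
grip_width: 0.0425
time_s: 29.45
tcp_pos: [0.5944, 0.0303, 0.1043]
tool_rot: [3.138, 0.001, 1.703]
wrist_force: [-0.0, -0.6, 6.6]
grip_width: 0.0231
```

```bash
python3 -m inch '[[0,0,0,0,0,-0.03,-1],[0,0,0,0,0,-0.09,-1],[0,0,0,0,0,-0.14,-1],[0,0,0,0,0,-0.165,-1],[0,0,0,-0.05,-0.035,-0.165,-1],[0,0,0,-0.09,-0.07,-0.165,-1],[0,0,0,-0.13,-0.1,-0.165,-1],[0,0,0,-0.17,-0.13,-0.165,-1],[0,0,0,-0.2115,-0.1535,-0.165,-1],[0,0,0,-0.2115,-0.1535,-0.165,-1],[0,0,0,-0.2115,-0.1535,-0.165,-1]]'
python3 - <<'E'
from h import *
s=manip.state(); print(s["tcp_pos"],s["tool_rot"])
p=cam("wrist");save(p,"w13")
for n in("side","scene"):
    p=cam(n)
    for r in finder.spot_point("bin",p)[:2]: print(r["score"],r["point"],back(p,r["point"],0))
    save(p,n+"13")
E
```

```text
time_s: 30.82
tcp_pos: [0.4691, -0.1994, 0.2678]
tool_rot: [3.141, 0.0, 1.703]
wrist_force: [0.4, 1.1, -0.9]
grip_width: 0.0228
[ 0.46909156 -0.19943082  0.26784359] [3.14080509e+00 3.37192529e-04 1.70278840e+00]
0.94 [311.8, 158.0] [ 0.46654489 -0.35516992  0.        ]
0.67 [143.8, 240.3] [ 4.69193759e-01 -3.42052377e-01  1.11022302e-16]
```

View pics/w13.png

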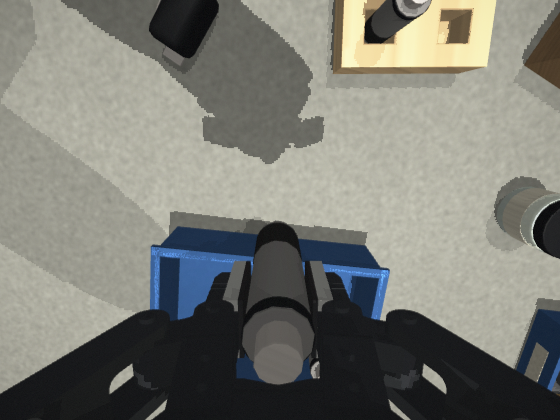

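View pics/scene13.png

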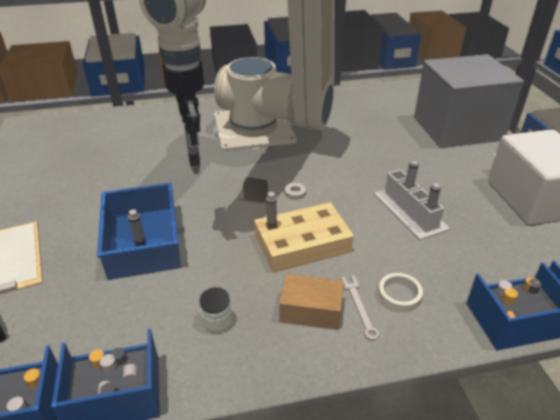

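```bash
python3 -m inch '[[0,0,0,-0.045,-0.028,0,-1],[0,0,0,-0.09,-0.055,0,-1],[0,0,0,-0.136,-0.083,0.01,-1],[0,0,0,-0.136,-0.083,0.06,-1],[0,0,0,-0.136,-0.083,0.12,-1],[0,0,0,-0.136,-0.083,0.163,-1],[0,0,0,-0.136,-0.083,0.163,-1],[0,0,0,-0.136,-0.083,0.164,-0.2],[0,0,0,-0.136,-0.083,0.164,-0.1],[0,0,0,-0.136,-0.083,0.164,-0.1]]'; python3 -m inch '[[0,0,0,0,0,-0.04,0],[0,0,0,0,0,-0.1,0],[0,0,0,0,0,-0.16,0],[0,0,0,0.06,0.02,-0.16,0],[0,0,0,0.12,0.03,-0.16,0],[0,0,0,0.18,0.05,-0.16,0],[0,0,0,0.18,0.05,-0.16,0]]';python3 - <<'E'
from h import *
s=manip.state(); print(s["tcp_pos"],s["tool_rot"])
p=cam("scene");save(p,"c14")
E
```

```text
time_s: 32.33
tcp_pos: [0.4053, -0.3457, 0.1047]
tool_rot: [3.14, 0.002, 1.704]
wrist_force: [0.3, -0.3, -0.0]
grip_width: 0.0384
time_s: 33.2
tcp_pos: [0.4307, -0.1566, 0.2646]
tool_rot: [3.14, 0.001, 1.709]
wrist_force: [0.2, -0.5, -0.4]
grip_width: 0.0421
[ 0.43074506 -0.15664648  0.264611  ] [3.13970069e+00 8.06021284e-04 1.70862257e+00]
```

View pics/c14.png

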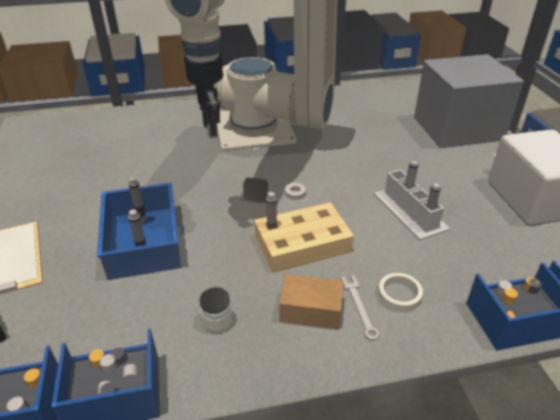

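```bash
python3 -m inch '[[0,0,0,0.035,0.04,0,0],[0,0,0,0.07,0.08,0,0],[0,0,0,0.1,0.12,0,0],[0,0,0,0.1025,0.122,0,0],[0,0,0,0.1025,0.122,0.03,0],[0,0,0,0.1025,0.122,0.05,0],[0,0,0,0.1025,0.122,0.05,0]]'
```

```text
time_s: 34.12
tcp_pos: [0.5371, -0.0438, 0.2123]
tool_rot: [-3.139, -0.001, 1.702]
wrist_force: [0.8, -0.5, 1.6]
grip_width: 0.0428
```

```bash
python3 -m inch '[[0,0,0,0.001,0.001,0.05,0],[0,0,0,0.001,0.001,0.1,0],[0,0,0,0.001,0.001,0.11,0],[0,0,0,0.001,0.001,0.11,0],[0,0,0,0.001,0.001,0.11,-1],[0,0,0,0.001,0.001,0.11,-1],[0,0,0,0.001,0.001,0.11,-1],[0,0,0,0.001,0.001,0.11,-1]]' 40; python3 -m inch '[[0,0,0,0,0,-0.03,-1],[0,0,0,0,0,-0.09,-1],[0,0,0,0,0,-0.14,-1],[0,0,0,0,0,-0.18,-1],[0,0,0,-0.05,-0.035,-0.18,-1],[0,0,0,-0.09,-0.06,-0.18,-1],[0,0,0,-0.13,-0.08,-0.18,-1],[0,0,0,-0.146,-0.09,-0.18,-1],[0,0,0,-0.146,-0.09,-0.18,-1]]'
python3 - <<'E'
from h import *
s=manip.state(); print(s["tcp_pos"],s["tool_rot"])
p=cam("wrist");save(p,"w15")
p=cam("scene");save(p,"c15")
for r in finder.spot_point("bin",p)[:2]: print(r["score"],r["point"],back(p,r["point"],0))
E
```

```text
time_s: 35.12
tcp_pos: [0.5399, -0.0417, 0.1055]
tool_rot: [3.138, 0.002, 1.704]
wrist_force: [-0.6, -0.1, 6.6]
grip_width: 0.0231
time_s: 36.25
tcp_pos: [0.4686, -0.1987, 0.2839]
tool_rot: [3.141, 0.0, 1.701]
wrist_force: [0.3, 0.7, -0.7]
grip_width: 0.0233
[ 0.46861178 -0.19866827  0.28393988] [3.14075671e+00 4.24865786e-04 1.70147899e+00]
```

View pics/w15.png

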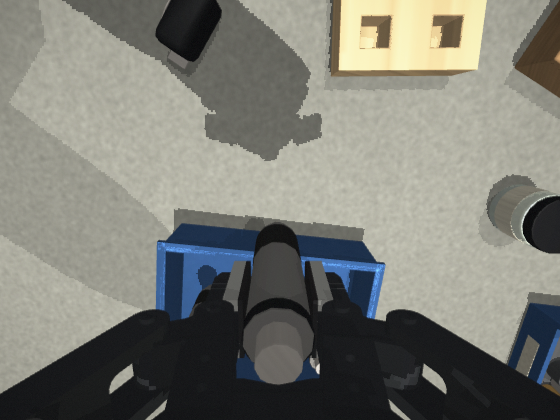

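View pics/c15.png

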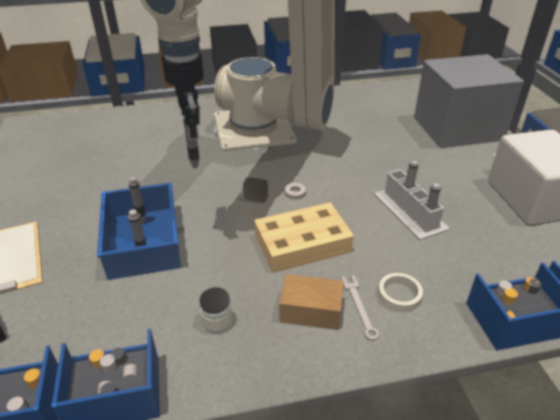

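```bash
python3 -m inch '[[0,0,0,-0.06,-0.009,0,-1],[0,0,0,-0.115,-0.017,0.01,-1],[0,0,0,-0.115,-0.017,0.06,-1],[0,0,0,-0.115,-0.017,0.12,-1],[0,0,0,-0.115,-0.017,0.16,-1],[0,0,0,-0.115,-0.017,0.179,-1],[0,0,0,-0.115,-0.017,0.179,-1],[0,0,0,-0.115,-0.017,0.179,-0.2],[0,0,0,-0.115,-0.017,0.179,-0.1],[0,0,0,-0.115,-0.017,0.179,-0.1]]'; python3 -m inch '[[0,0,0,0,0,-0.04,-0.1],[0,0,0,0,0,-0.1,-0.1],[0,0,0,0,0,-0.16,-0.1],[0,0,0,0.06,0.02,-0.16,-0.1],[0,0,0,0.12,0.04,-0.16,-0.1],[0,0,0,0.18,0.07,-0.16,-0.1],[0,0,0,0.24,0.07,-0.16,-0.1],[0,0,0,0.24,0.07,-0.16,-0.1],[0,0,0,0.24,0.07,-0.16,-0.1]]';python3 - <<'E'
from h import *
s=manip.state(); print(s["tcp_pos"],s["tool_rot"],s["time_s"])
p=cam("scene");save(p,"c16",1.4)
p=cam("side");save(p,"s16",1.4)
E
```

```text
time_s: 37.65
tcp_pos: [0.4676, -0.3144, 0.1051]
tool_rot: [3.141, 0.001, 1.704]
wrist_force: [-0.9, 0.0, -0.1]
grip_width: 0.0385
time_s: 38.78
tcp_pos: [0.505, -0.0669, 0.2648]
tool_rot: [3.141, 0.001, 1.705]
wrist_force: [0.4, -0.3, -0.3]
grip_width: 0.0388
[ 0.50497583 -0.06688108  0.26477443] [3.14075184e+00 6.35478275e-04 1.70458961e+00] 38.775
```

View pics/c16.png

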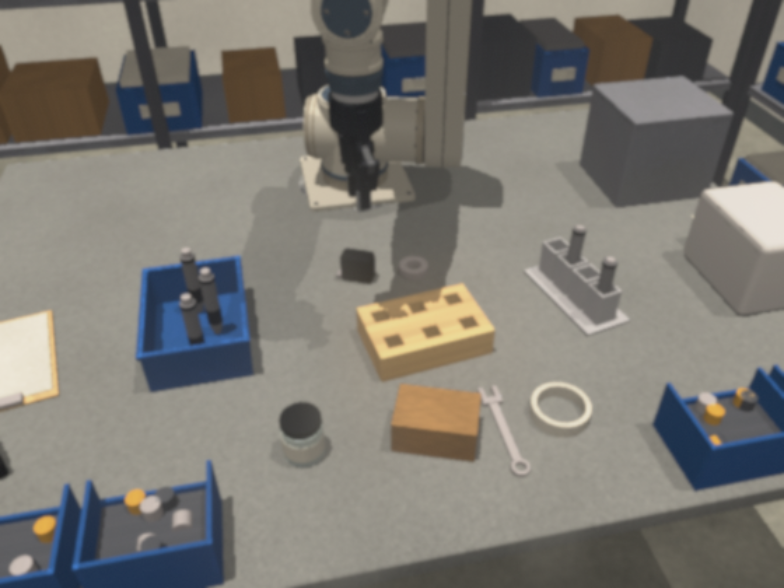

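View pics/s16.png

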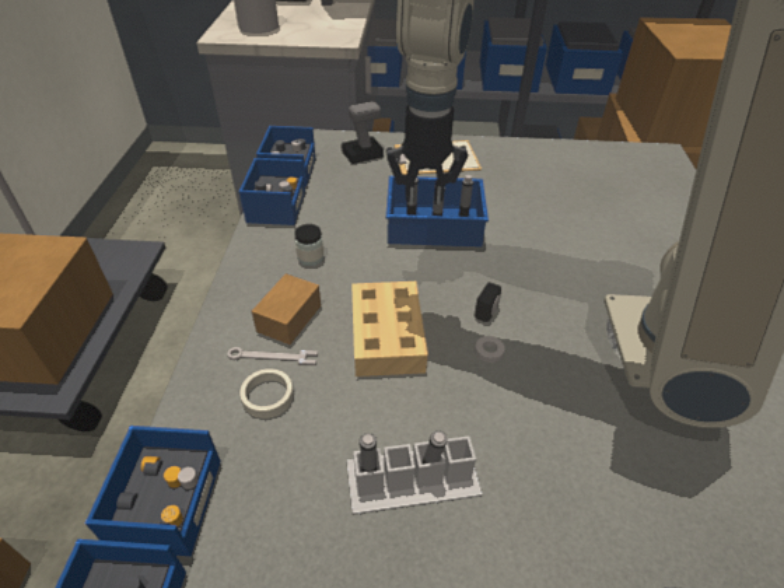

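Three markers stand in the bin and two stand in the holder. One last check is how far the two holder markers lean.

Run:
```python
from h import *
from scipy.optimize import least_squares
cs=cam("scene"); sd=cam("side")
cv2.imwrite("pics/c17.png",cv2.resize(cs["img"][155:245,370:450,::-1],None,fx=7,fy=6.6,interpolation=cv2.INTER_CUBIC))
cv2.imwrite("pics/s17.png",cv2.resize(sd["img"][295:370,240:350,::-1],None,fx=7,fy=7,interpolation=cv2.INTER_CUBIC))
```

```text
(no output)
```

View pics/c17.png

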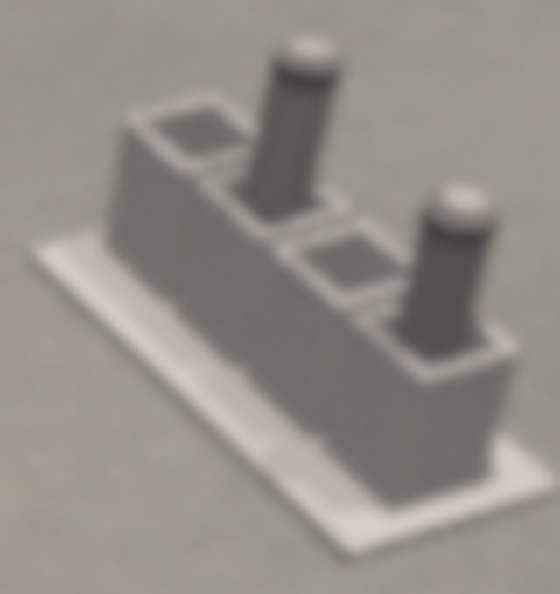

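View pics/s17.png

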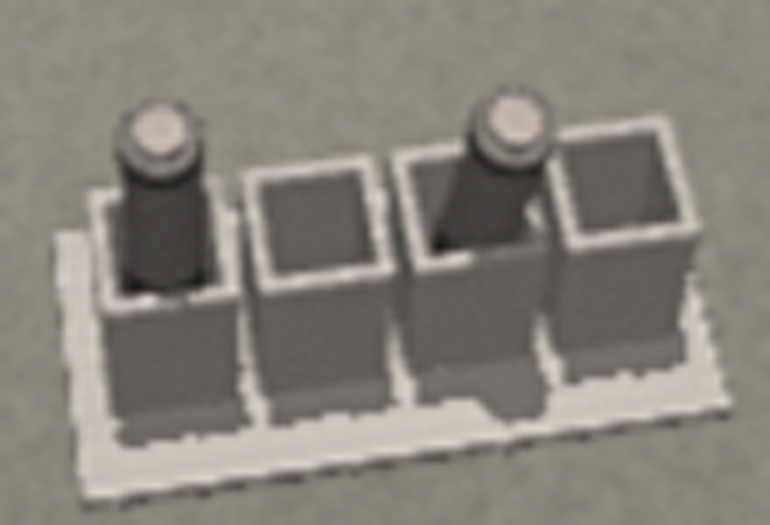

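Run:
```python
from h import *
cs=cam("scene"); sd=cam("side")
def nrm(p,a,b):
    f=lambda uv:p["W"][:3,:3]@np.linalg.inv(p["camera_matrix"])@np.array([*uv,1.])
    return np.cross(f(a),f(b))
C=lambda u,v:(u/7+370,v/6.6+155); S=lambda u,v:(u/7+240,v/7+295)
for n,c,s in (("m1",(C(308,48),C(275,212)),(S(515,120),S(485,250))),("m2",(C(462,203),C(437,352)),(S(160,130),S(165,288)))):
    d=np.cross(nrm(cs,*c),nrm(sd,*s)); d/=np.linalg.norm(d)*np.sign(d[2]); print(n,d,"tilt",np.arccos(d[2]))
```

```text
m1 [-0.0476288   0.02278515  0.99860519] tilt 0.05282290814261703
m2 [ 0.00743929 -0.07242826  0.99734588] tilt 0.072873792258155
```

```bash
python3 -c "
from station import manip
s=manip.state(); print(s['time_s'],s['wrist_force']); print(manip.close_job())"
```

```text
39.075 [-0.34375453 -0.5830334  -1.1637104 ]
the job is handed in; nothing more can be done
None
```

I tested all five markers in the rack, sorted them, and handed the job in at 39 s; no verdict is reported.

- **Stayed in:** two markers gave almost no force back when I eased off, and the images showed short buttons. They stand tip down in separate tubes, the second and fourth from the robot's side.
- **Sprang back:** three markers pushed back with 3 to 4 N. All three stand upright in the blue bin.
- **Press depth:** every button was pushed to its stop. Four of the presses reached about 13 to 15 N and one, on a marker that stayed in, reached 6.4 N.

**Last checks:** the final camera views show all five in place, the rack empty and the other things apparently where they started. The gripper was clear of everything.

**Where checks disagreed:**
- **Holder moved:** between the two placements the holder shifted about 2 cm. I can't say whether that was the announced knock or my own retreat. I measured it again before placing the second marker.
- **Lean in the tube:** the first holder marker leans visibly. A rough two-camera estimate gave 0.05 rad, while the position of its top suggested 0.16 to 0.24 rad. All are under the 0.3 rad limit.
- **Standing in the bin:** the three bin markers stand rather than lie, so a bump to the bin could topple them.

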